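# Sort the battery tins by weight and park the tray

### The arm

A 6-joint arm with a two-finger parallel gripper is mounted at the origin on the work surface. World frame = base frame: x ahead of the robot, y to its left, z up, the work surface at z = 0. Lengths are in mm, angles in rad, forces in N, time in s.
With the tool pointing down it reaches from about 350 to 775 mm from the base axis. Payload 7.3 kg.
Tool frame: the origin (TCP) lies at the very end of the fingers, on their centre line; the grasp point (between the pads) lies 19 mm behind it; z points along the fingers, y is the line along which they close (so a half turn about z gives the same grasp; the last joint's range is limited). The gripper opens to 92 mm and grips with 3 to 60 N. Pads are 19 mm wide; open, the fingers measure 130 mm over their backs; the gripper's body (75 mm by 190 mm) begins 47 mm behind the grasp point.
Start: joints at [1.203, 0.342, 1.524, -0, 1.275, -0.146], TCP at [115.476, 512.162, 226.741] pointing down, gripper open.
Joint ranges: [-2.53, 2.53], [-0.77, 2.02], [0.04, 2.7], [-1, 4.14], [0.28, 2.66], [-3.11, 3.11]. Speed limits (rad/s): [2.57, 2.57, 3.14, 3.14, 3.14, 3.14].

### API

Orientations are given as [roll, pitch, yaw] about the fixed x, y, z axes, in that order (R = Rz(yaw) Ry(pitch) Rx(roll)).
In Python, from plant import get_obs, optics, ticket, finder gives the robot as it stands.
- The arm moves only by the tool send_rows, never from a script. Its arguments are lists of equal length, an entry for each row: "offset": the shift along the tool's x, y, z scaled (see below), a list of three; "delta_rot": the turn, a rotation vector about the tool's x, y, z scaled (see below), a list of three. In form: {"offset": [[dx, dy, dz], ...], "delta_rot": [[rx, ry, rz], ...]}. A call has 1 to 8 rows; each row is the pose to reach, as a shift and turn from the pose commanded when the call began, along the tool's axes at that moment, turning the shorter way round; what a row does not reach only later rows make up. The controller multiplies each number of a shift by 120 mm and each number of a turn by 360 degrees. A row lasts 1/8 s, in which the tool goes at most 62.5 mm and 10.7 degrees, less where a joint would pass 70% of its speed; a pose out of reach is approached as far as the arm can. A call with a number of a shift or a turn outside -1 to 1 is refused whole. A call with a gripper value outside its range is refused whole. "grip" is the opening, from 0 (shut) to 1 (fully open), set as the call begins (left out, the last holds). The fingers move at their own pace and stop on an object; the grip force is fixed at half the most. Time passes only in rows, so rows that repeat a pose let the fingers close. It gives the time, the measured TCP pose, the force, the opening and the grip force at its end, in the units of the state.
- get_obs(): the state, without advancing time (a new reading comes with each control period).
- optics.capture(name): name is "scene" or "side" or "wrist"; returns the picture (480x640x3 uint8, red, green, blue); there is no depth.
- optics.get_calibration(name): a dict with "fx", "fy", "cx", "cy" (pixels), "k1" (the pictures are not rectified: a ray, as slopes to the right and down, at radius r is drawn at 1 + k1 r^2 times it, then the intrinsics apply), "world_from_camera" (4x4, takes a point from camera to world coordinates). Camera axes: x right, y down, z forward; pixel columns grow to the right and rows downward; lengths in mm; the calibration is good to about 2 mm. A picture is of the moment at which its call begins: read the wrist's pose just before it. get_calibration takes no time and is no camera call; for the wrist camera it gives the pose at the moment of the call.
- ticket.close_job(): hands the job in; it is judged then, once.
Trained networks look in the newest picture that a camera, given by its name, has taken for a name from the list of things; names that differ only in an ending like _2 or _b are one class to them, and where a whole thing is asked for, a point or a joint stands for the part that bears it (a point fixed in the world has none). Each returns a list of dicts, best first, with "confidence" (0 to 1); they miss things now and then, are a little off and sometimes report something else, mostly with a low value. They report only what shows in the picture. A call takes as long as a camera call. They do not tell look-alikes from the thing itself.
- finder.boxes_of(target, camera): "box" ([left, top, right, bottom] in pixels, round what is visible of it).
- finder.silhouettes(target, camera): "region" (480x640 bool, what is visible of it) and "box" ([left, top, right, bottom] in pixels, round what is visible of it).
- finder.pinpoint(target, camera): "uv" ([column, row] in pixels: a listed point, or the origin of a listed thing).
The state is a dict: "time": time; "joint_positions": joint angles; "dq": joint speeds; "tau": joint torques, N m; "tool_pos": TCP position; "tcp_rot": TCP orientation; "contact_force": force on the tool from outside, world axes, zero at the start; "moment": the same for the moment, N m; "grip_width": finger opening in mm; "finger_force": force on a finger pad.
Only numpy, scipy, OpenCV 4.12 (cv2) and the standard library are available. Lean on these libraries where they do the work, as an engineer would, in place of code of your own. Each camera call takes 0.05 s, during which the arm holds its last target. There are 200 camera calls.

### The job

Open the flap of the bedside case, then feel how heavy each closed battery tin is and put every tin of more than 200 g in the lilac tray and every lighter one in the case (within 30 g of that, either will do; standing or lying does not matter). When all tins are sorted, shut the flap fully and slide the tray with its load, without lifting it, onto its marked place until it gently meets the birch rail along its whole side; leave everything else on the nightstand where it is.

Things in the scene. Friction and masses are not known exactly. Their poses are not given: they have to be found in the camera images.
- tin1: closed aluminium tin, square with rounded edges, 46 x 46 mm and 56 mm tall, standing upright at the start; it may be absent. Origin: centre of its underside, z up through its cap. All tins look alike; each weighs somewhere from 80 to 320 g with the battery cells inside (the weight is hidden and differs from start to start)
- tin2: closed aluminium tin, square with rounded edges, 46 x 46 mm and 56 mm tall, standing upright at the start; it may be absent. Origin: centre of its underside, z up through its cap. All tins look alike; each weighs somewhere from 80 to 320 g with the battery cells inside (the weight is hidden and differs from start to start)
- tin3: closed aluminium tin, square with rounded edges, 46 x 46 mm and 56 mm tall, standing upright at the start; it may be absent. Origin: centre of its underside, z up through its cap. All tins look alike; each weighs somewhere from 80 to 320 g with the battery cells inside (the weight is hidden and differs from start to start)
- tin4: closed aluminium tin, square with rounded edges, 46 x 46 mm and 56 mm tall, standing upright at the start; it may be absent. Origin: centre of its underside, z up through its cap. All tins look alike; each weighs somewhere from 80 to 320 g with the battery cells inside (the weight is hidden and differs from start to start)
- tin5: closed aluminium tin, square with rounded edges, 46 x 46 mm and 56 mm tall, standing upright at the start; it may be absent. Origin: centre of its underside, z up through its cap. All tins look alike; each weighs somewhere from 80 to 320 g with the battery cells inside (the weight is hidden and differs from start to start)
- tray: loose lilac plastic battery tray, open on top, 236 mm (its x) by 78 mm (its y) and 26 mm high, walls and floor 4 mm, 300 g; takes up to four tins in one row along x. Origin: centre of its underside (handle not counted). A straight upright fin handle, 12 mm thick along x, sticks out 40 mm from the middle of its +y side (from y = 38 to 78 mm) and spans heights 8 to 36 mm
- case: fixed birch case, open box 112 mm (its x) by 236 mm (its y) and 66 mm high, walls and floor 5 mm; takes up to four tins in one row along y. Origin: centre of its underside. Its flap is hinged along the top of its far (+x) long side
- flap (a joint): angle of the case's grey flap (8 mm thick): 0 shut, grows as it swings up and back, at most 1.9 rad; a stiff hinge keeps it where it is left
- flap_hinge (a point): middle of the flap's hinge line (the line runs along the case's y)
- flap_handle (a point): middle of the steel bar handle on the flap, a round bar 11 mm thick and 100 mm long parallel to the hinge, 42 mm off the flap's outer face and 10 mm in from its free edge
- rail: fixed straight birch rail, 300 mm (its x) by 30 mm (its y) and 50 mm high. Origin: centre of its underside. Its face that looks to its +y (towards the tray) is the stop, and thin dark lines on the top beside that face mark the tray's place: 242 mm long, centred on the rail. With the tray home, the tray's origin lies 54 mm from the rail's origin along +y, its handle pointing away from the rail
- paperweight: bystander: round glass paperweight, 76 mm wide, 45 mm high; origin centre of underside
- torch: bystander: aluminium pen torch with a click button, 131 mm long along x, 16 mm thick, lying; origin under its middle
- balm: bystander: small white balm jar, 38 mm wide, 34 mm high; origin centre of underside
- phone: bystander: black phone lying flat, 72 x 148 x 9 mm; origin centre of underside
- clock: bystander: white alarm clock, 50 x 100 x 80 mm; origin centre of underside
- mug: bystander: blue mug, 80 mm wide, 85 mm high; origin centre of underside
- spectacles: bystander: black spectacle case, 60 x 155 x 36 mm; origin centre of underside
Not all that is in view belongs to the job. Leave any red look-alike of the tin3 alone.

How it is judged:
By the outcome, as a careful person would: the job done as asked, in the order asked, and still so for the second after the job is handed in, with the robot touching nothing.
Of tin1, tin2, tin3, tin4, tin5 only 2 to 4 are there at a start; the rules pass over those that are not, and their reading is None.
At some moment in a run one of tin1, tin2, tin3, tin4, tin5, tray may be knocked a few centimetres aside while the robot is not near it.
It also fails if it takes over 210 s, if anything falls off the work surface, if the arm or the gripper's body presses on something with over 40 N, if the wrist force passes 120 N, or if a joint passes its speed limit or range.

## Working session

There is one attempt and no reset: what is moved stays moved. The work goes in short steps, Python scripts to look and compute and a tool call to move; the robot and the scene stay as the last step left them, time stands still between calls to the robot, and variables do not carry over. Pictures are saved under pics/ and viewed, at most 14 in all, crops included, and the job is handed in when it is done.

Besides the shell and the picture viewer there is one more tool, called after ">>>" in YAML: its name, and indented under it one key for each argument. send_rows: Moves the arm, as the interface text tells. Its arguments: {"type":"object","properties":{"offset":{"type":"array"},"delta_rot":{"type":"array"},"grip":{"type":"number"}},"required":["offset","delta_rot"]}

```bash
mkdir -p pics; ls; cat > h.py <<'E'
import numpy as np, cv2
from plant import get_obs, optics, ticket, finder
from scipy.spatial.transform import Rotation as R
def snap(n,f=None):
    c=optics.get_calibration(n); im=optics.capture(n)
    if f: cv2.imwrite('pics/'+f+'.png',im[:,:,::-1])
    return im,c
def ray(c,uv):
    uv=np.atleast_2d(np.asarray(uv,float))
    K=np.array([[c['fx'],0,c['cx']],[0,c['fy'],c['cy']],[0,0,1]])
    p=cv2.undistortPoints(uv.reshape(-1,1,2),K,np.array([c['k1'],0,0,0,0.])).reshape(-1,2)
    M=np.array(c['world_from_camera']); d=np.c_[p,np.ones(len(p))]@M[:3,:3].T
    return M[:3,3],d
def onz(c,uv,z):
    o,d=ray(c,uv); return o+d*((z-o[2])/d[:,2])[:,None]
def proj(c,P):
    M=np.linalg.inv(np.array(c['world_from_camera'])); P=np.atleast_2d(P)@M[:3,:3].T+M[:3,3]
    x=P[:,:2]/P[:,2:]; x=x*(1+c['k1']*(x**2).sum(1))[:,None]
    return x*[c['fx'],c['fy']]+[c['cx'],c['cy']]
def tri(obs):
    A=np.zeros((3,3));b=np.zeros(3)
    for c,uv in obs:
        o,d=ray(c,uv); d=d[0]/np.linalg.norm(d[0]); Q=np.eye(3)-np.outer(d,d); A+=Q;b+=Q@o
    return np.linalg.solve(A,b)
E
python3 - <<'E'
from h import *
o=get_obs(); print(o)
for n in ['scene','side','wrist']:
    im,c=snap(n,n+'0'); print(n,c)
    for t in ['tin1','tray','case','flap','flap_handle','flap_hinge','rail','paperweight','torch','balm','phone','clock','mug','spectacles']:
        if n=='wrist' and t not in('tin1','tray','case'): continue
        r=finder.pinpoint(t,n); b=[] if t.startswith('flap_') else finder.boxes_of(t,n)
        print(t,[(np.round(q['uv']).tolist(),round(q['confidence'],2)) for q in r],[(np.round(q['box']).tolist(),round(q['confidence'],2)) for q in b])
E
```

```text
pics
{'time': 0.0, 'joint_positions': array([ 1.20302573e+00,  3.42709985e-01,  1.52499370e+00, -9.58536182e-06,
        1.27541148e+00, -1.45999902e-01]), 'dq': array([ 0.00250094, -0.00151359, -0.00116977,  0.00036705,  0.00013466,
       -0.00032653]), 'tau': array([ 2.60727698e-03, -4.31229007e+01, -2.44221765e+01,  7.21044489e-02,
        5.57627971e-02, -1.23198015e-04]), 'tool_pos': array([115.31291579, 511.7684023 , 226.05971803]), 'tcp_rot': array([-3.14008500e+00, -2.12429541e-04,  2.91982460e+00]), 'contact_force': array([ 0.3138685 , -0.70640969,  0.57295584]), 'moment': array([-0.03556066, -0.03668125,  0.02560064]), 'finger_force': 0.0, 'grip_width': 91.89276629637526}
scene {'fx': 538.549177075241, 'fy': 538.549177075241, 'cx': 313.8183036608843, 'cy': 240.62216182309396, 'k1': 0.022012073071112703, 'world_from_camera': array([[-7.50058462e-02,  6.99452826e-01, -7.10731924e-01,
         1.39717457e+03],
       [ 9.96997890e-01,  6.63375976e-02, -3.99315822e-02,
         4.15914426e+01],
       [ 1.92179904e-02, -7.11593330e-01, -7.02328699e-01,
         9.54104540e+02],
       [ 0.00000000e+00,  0.00000000e+00,  0.00000000e+00,
         1.00000000e+00]])}
tin1 [([357.0, 277.0], 0.97), ([222.0, 260.0], 0.93), ([275.0, 209.0], 0.81), ([358.0, 244.0], 0.72), ([194.0, 200.0], 0.66), ([232.0, 226.0], 0.62), ([411.0, 355.0], 0.62)] [([346.0, 256.0, 373.0, 285.0], 0.97), ([348.0, 224.0, 369.0, 253.0], 0.78), ([221.0, 202.0, 247.0, 234.0], 0.72), ([208.0, 237.0, 231.0, 268.0], 0.56), ([263.0, 189.0, 282.0, 218.0], 0.55)]
tray [([286.0, 268.0], 0.6), ([355.0, 314.0], 0.39)] [([261.0, 228.0, 318.0, 309.0], 0.75)]
case [([447.0, 269.0], 0.79)] [([394.0, 213.0, 507.0, 288.0], 0.92)]Traceback (most recent call last):
  File "<stdin>", line 7, in <module>
ValueError: it knows: balm, case, clock, flap_handle, flap_hinge, mug, paperweight, phone, rail, spectacles, tin, torch, tray
```

```bash
python3 - <<'E'
from h import *
for n in ['scene','side','wrist']:
    im,c=snap(n,n+'0'); print(n, np.round(np.array(c['world_from_camera']),3).tolist() if n!='scene' else '',c['fx'])
    for t in ['tin','tray','case','flap_handle','flap_hinge','rail']:
        if n=='wrist' and t not in('tin','tray','case'): continue
        try:
            r=finder.pinpoint(t,n); b=[] if t.startswith('flap_') else finder.boxes_of(t,n)
        except Exception as e: print(t,e); continue
        print(t,[(np.round(q['uv']).tolist(),round(q['confidence'],2),np.round(onz(c,q['uv'],0)[0,:2]).tolist()) for q in r],[(np.round(q['box']).tolist(),round(q['confidence'],2)) for q in b])
E
```

```text
scene  538.549177075241
tin [([272.0, 207.0], 0.93, [314.0, -134.0]), ([195.0, 199.0], 0.88, [303.0, -347.0]), ([359.0, 246.0], 0.87, [439.0, 102.0]), ([222.0, 258.0], 0.77, [512.0, -230.0]), ([233.0, 225.0], 0.72, [393.0, -226.0]), ([356.0, 276.0], 0.56, [541.0, 97.0])] [([348.0, 223.0, 371.0, 254.0], 0.97), ([207.0, 239.0, 229.0, 271.0], 0.95), ([346.0, 254.0, 371.0, 284.0], 0.92), ([264.0, 190.0, 284.0, 217.0], 0.9), ([184.0, 179.0, 207.0, 205.0], 0.71), ([219.0, 202.0, 248.0, 233.0], 0.55)]
tray [([446.0, 267.0], 0.74, [491.0, 312.0])] [([263.0, 229.0, 322.0, 308.0], 0.76)]
case [([446.0, 269.0], 0.97, [499.0, 312.0])] [([392.0, 214.0, 507.0, 286.0], 0.9), ([151.0, 202.0, 220.0, 302.0], 0.52)]
flap_handle [([450.0, 218.0], 0.74, [311.0, 341.0])] []
flap_hinge [([454.0, 268.0], 0.57, [493.0, 332.0])] []
rail [([173.0, 258.0], 0.68, [523.0, -347.0])] [([152.0, 204.0, 219.0, 305.0], 0.64)]
side [[0.902, -0.269, 0.339, 165.92], [-0.432, -0.579, 0.691, -766.17], [0.011, -0.77, -0.639, 794.561], [0.0, 0.0, 0.0, 1.0]] 541.5107825654478
tin [([296.0, 240.0], 0.97, [546.0, 107.0]), ([277.
[... 458 characters left out ...]
, -71.0]), ([344.0, 234.0], 0.21, [656.0, 80.0])] [([263.0, 261.0, 384.0, 324.0], 0.65)]
case [([244.0, 201.0], 0.63, [491.0, 305.0]), ([257.0, 258.0], 0.22, [444.0, 90.0])] [([204.0, 143.0, 290.0, 233.0], 0.76)]
flap_handle [([234.0, 153.0], 0.97, [543.0, 534.0]), ([399.0, 397.0], 0.5, [535.0, -348.0])] []
flap_hinge [([266.0, 175.0], 0.72, [585.0, 393.0])] []
rail [([400.0, 396.0], 0.89, [537.0, -349.0])] [([308.0, 331.0, 474.0, 449.0], 0.86), ([148.0, 188.0, 182.0, 237.0], 0.63)]
wrist [[0.221, 0.93, 0.295, 35.571], [0.975, -0.211, -0.067, 528.551], [-0.0, 0.302, -0.953, 384.596], [0.0, 0.0, 0.0, 1.0]] 398.6159293694984
tin [] []
tray [([188.0, 383.0], 0.45, [291.0, 316.0])] []
case [] []
```

View pics/scene0.png

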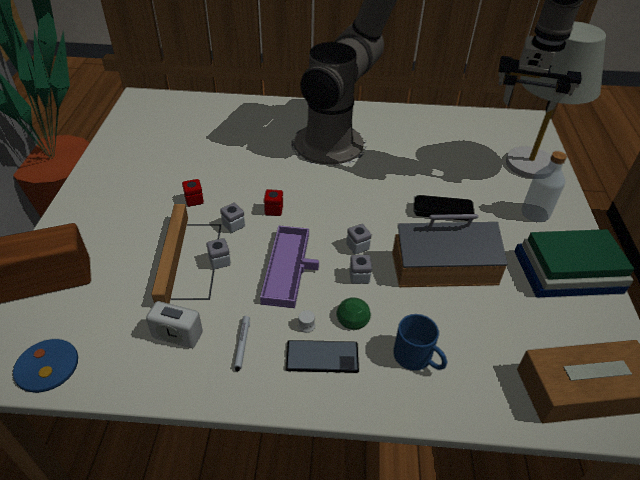

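View pics/side0.png

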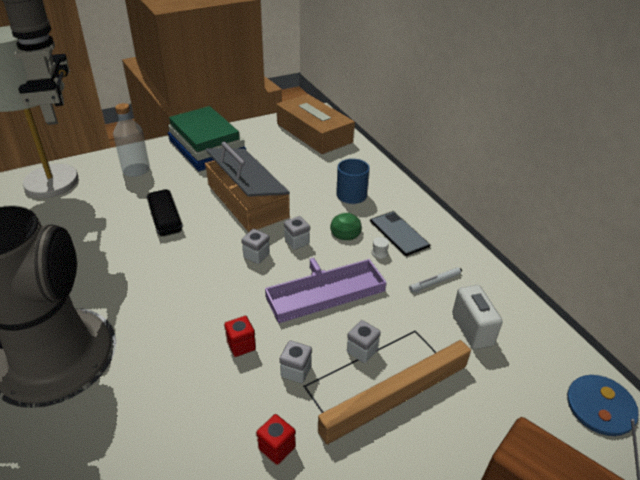

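The red tins at scene (193,192) and (274,203) are look-alikes, so I leave them. The four grey tins are at (232,216), (218,252), (359,238) and (360,268). The tray is at (290,265) with its fin pointing towards the case at (447,255), and the flap handle bar is at (450,217). Next I fit the models to the silhouettes.

```bash
cat >> h.py <<'E'
from scipy.optimize import minimize
def box(x0,x1,y0,y1,z0,z1): return np.array([[x,y,z] for x in(x0,x1) for y in(y0,y1) for z in(z0,z1)],float)
MOD={'tin':[box(-23,23,-23,23,0,56)],'tray':[box(-118,118,-39,39,0,26),box(-6,6,38,78,8,36)],
 'case':[box(-56,56,-118,118,0,74)],'rail':[box(-150,150,-15,15,0,50)]}
S=4
def render(c,mod,p):
    r=R.from_euler('z',p[2]).as_matrix(); m=np.zeros((480*S,640*S),np.uint8)
    for b in mod:
        uv=(proj(c,b@r.T+[p[0],p[1],0])+.5)*S
        cv2.fillConvexPoly(m,cv2.convexHull(uv.astype(np.float32)).astype(np.int32),1)
    return m
def fit(name,views,p0):
    V=[(c,cv2.resize(m.astype(np.uint8),None,fx=S,fy=S,interpolation=cv2.INTER_NEAREST)) for c,m in views]
    def f(p):
        s=0
        for c,m in V:
            q=render(c,MOD[name],p); s+=1-(q&m).sum()/max((q|m).sum(),1)
        return s/len(V)
    best=None
    for a in ((p0[2],) if name!='tin' else (0,.4,.8,-.4)):
        sx=[[p0[0],p0[1],a],[p0[0]+15,p0[1],a],[p0[0],p0[1]+15,a],[p0[0],p0[1],a+.2]]
        z=minimize(f,[p0[0],p0[1],a],method='Nelder-Mead',options=dict(initial_simplex=sx,xatol=.1,fatol=1e-4,maxiter=120))
        if best is None or z.fun<best.fun: best=z
    return best.x,best.fun
E
python3 - <<'E'
from h import *
import pickle
C={n:optics.get_calibration(n) for n in('scene','side')}
D={}
for n in C:
    for t in ['tin','tray','case','rail']:
        D[n,t]=[(np.array(q['region']),q['box'],q['confidence']) for q in finder.silhouettes(t,n)]
pickle.dump((C,D),open('d.pkl','wb'))
P0={'tray':(500,-70,0),'case':(495,310,0),'rail':(530,-350,0)}
def pick(n,t,p):
    q=render(C[n],MOD[t],p)[::S,::S]
    L=[((q&m).sum()/(q|m).sum(),i) for i,(m,b,c) in enumerate(D[n,t])]
    if not L: return None
    i=max(L); return D[n,t][i[1]][0] if i[0]>.15 else None
for t,p in list(P0.items())+[('tin',q+(0,)) for q in [(397,-224),(516,-238),(442,97),(543,102)]]:
    v=[(C[n],m) for n in C if (m:=pick(n,t,p)) is not None]
    if v: r=fit(t,v,p); print(t,len(v),np.round(r[0],2),round(r[1],3))
    else: print(t,'none')
print('handle',tri([(C['scene'],[450,218]),(C['side'],[234,153])]),'hinge',tri([(C['scene'],[454,268]),(C['side'],[266,175])]))
print(get_obs()['time'])
E
```

```text
tray 2 [ 5.3057e+02 -7.3160e+01 -5.0000e-02] 0.048
case 2 [4.9702e+02 3.0563e+02 1.2000e-01] 0.127
rail 2 [ 5.2871e+02 -3.4730e+02  1.0000e-01] 0.114
tin 2 [ 397.63 -222.82    0.84] 0.115
tin 2 [ 5.2493e+02 -2.3445e+02  3.6000e-01] 0.139
tin 2 [4.4246e+02 9.6730e+01 2.6000e-01] 0.139
tin 2 [5.4540e+02 1.0245e+02 3.0000e-02] 0.148
handle [474.91656709 296.33325017 144.80054504] hinge [552.58511352 310.70391037  58.81835887]
2.2
```

```bash
python3 - <<'E'
import cv2
a=cv2.imread('pics/scene0.png')[170:310,150:330]; b=cv2.imread('pics/side0.png')[130:240,190:310]; 
a=cv2.resize(a,(514,400),interpolation=cv2.INTER_CUBIC);b=cv2.resize(b,(285,400),interpolation=cv2.INTER_CUBIC)[:, :285]
cv2.imwrite('pics/c0.png',cv2.hconcat([a,b]))
E
```

```text
(no output)
```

View pics/c0.png

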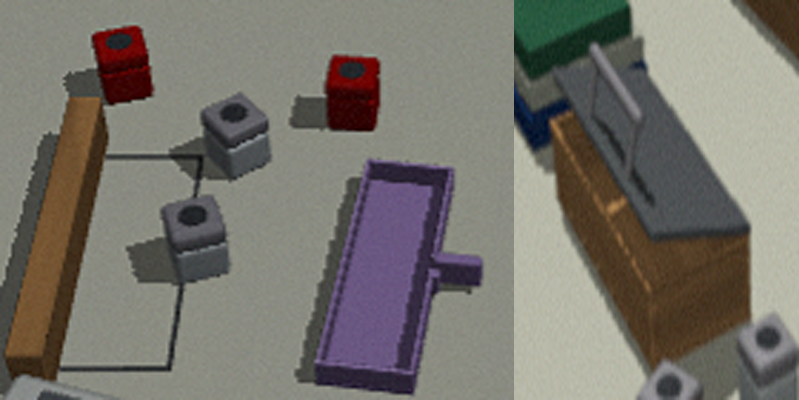

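The flap starts slightly ajar: its handle measures z≈145, about 0.33 rad. I refit the case including that angle and compute the move to hover over the handle.

```bash
cat >> h.py <<'E'
def case_parts(p):
    x,y,a,th=p; r=R.from_euler('z',a).as_matrix()
    fl=box(-112,0,-118,118,0,8)@R.from_euler('y',th).as_matrix().T+[56,0,66]
    hd=np.array([[-102,s*50,50] for s in(-1,0,1)])@R.from_euler('y',th).as_matrix().T+[56,0,66]
    T=lambda b:b@r.T+[x,y,0]
    return T(box(-56,56,-118,118,0,66)),T(fl),T(hd)
def go(target,yaw_toolx=None,o=None,down=True):
    """print offset (units) and delta_rot for pointing-down target with tool y axis angle"""
    o=o or get_obs(); Rm=R.from_euler('xyz',o['tcp_rot']).as_matrix()
    d=Rm.T@(np.array(target)-o['tool_pos'])/120
    out=[np.round(d,3).tolist()]
    if yaw_toolx is not None:
        best=None
        for k in(0,np.pi):
            a=yaw_toolx+k # tool y axis angle
            Y=np.array([np.cos(a),np.sin(a),0]);Z=np.array([0,0,-1.]);X=np.cross(Y,Z)
            rv=R.from_matrix(Rm.T@np.c_[X,Y,Z]).as_rotvec(); out.append(np.round(rv/(2*np.pi),4).tolist())
    return out
E
python3 - <<'E'
from h import *
import pickle
C,D=pickle.load(open('d.pkl','rb'))
V=[(c,max(D[n,'case'],key=lambda q:q[2])[0].astype(np.uint8)) for n,c in C.items()]
def f(p):
    s=0
    for c,m in V:
        q=np.zeros((480*S,640*S),np.uint8); a,b,h=case_parts(p)
        for k in(a,b): cv2.fillConvexPoly(q,cv2.convexHull(((proj(c,k)+.5)*S).astype(np.float32)).astype(np.int32),1)
        M=cv2.resize(m,None,fx=S,fy=S,interpolation=0); s+=1-(q&M).sum()/(q|M).sum()
    h=case_parts(p)[2][1]; 
    s+=.02*(np.linalg.norm(proj(C['scene'],h)[0]-[450,218])+np.linalg.norm(proj(C['side'],h)[0]-[234,153]))
    return s
z=minimize(f,[497,306,.12,.3],method='Nelder-Mead',options=dict(initial_simplex=[[497,306,.12,.3],[507,306,.12,.3],[497,316,.12,.3],[497,306,.25,.3],[497,306,.12,.5]],fatol=1e-4,maxiter=250))
print(np.round(z.x,3),z.fun); h=case_parts(z.x)[2]; print(np.round(h))
print(go([h[1,0],h[1,1],260],z.x[2]), get_obs()['tool_pos'])
E
```

```text
[4.98437e+02 3.01690e+02 1.25000e-01 3.23000e-01] 0.15933815619381042
[[480. 249. 146.]
 [474. 299. 146.]
 [468. 348. 146.]]
[[-3.304, -1.079, -0.277], [0.0, -0.0, 0.1949], [0.0, 0.0, -0.3051]] [115.50621208 512.16179192 226.74772162]
```

>>> send_rows:
  offset:
    - [-1,-0.33,-0.1]
    - [-1,-0.33,-0.1]
    - [-1,-0.33,-0.1]
  delta_rot:
    - [0,0,0]
    - [0,0,0]
    - [0,0,0]
  grip: 0.5

```text
time: 2.58
tool_pos: [227.0, 445.6, 239.2]
tcp_rot: [3.141, 0.001, 2.914]
contact_force: [-0.7, -0.4, 0.7]
grip_width: 66.6
finger_force: 0.0
```

>>> send_rows:
  offset:
    - [-1,-0.33,-0.1]
    - [-1,-0.33,-0.1]
    - [-1,-0.33,-0.1]
  delta_rot:
    - [0,0,0]
    - [0,0,0]
    - [0,0,0]

```text
time: 2.95
tool_pos: [334.6, 380.9, 250.9]
tcp_rot: [3.141, 0.001, 2.915]
contact_force: [-0.6, -0.3, 0.4]
grip_width: 46.2
finger_force: 0.0
```

>>> send_rows:
  offset:
    - [-0.5,-0.33,-0.1]
    - [-0.5,-0.33,-0.1]
    - [-0.5,-0.33,-0.1]
    - [-0.5,-0.33,-0.1]
    - [-0.5,-0.33,-0.1]
    - [-0.5,-0.33,-0.1]
    - [-0.5,-0.33,-0.1]
    - [-0.5,-0.33,-0.1]
  delta_rot:
    - [0,0,0.195]
    - [0,0,0.195]
    - [0,0,0.195]
    - [0,0,0.195]
    - [0,0,0.195]
    - [0,0,0.195]
    - [0,0,0.195]
    - [0,0,0.195]

```text
time: 3.95
tool_pos: [380.7, 331.5, 262.6]
tcp_rot: [-3.141, -0.0, 1.697]
contact_force: [-0.5, 0.5, -0.1]
grip_width: 46.0
finger_force: 0.0
```

```bash
python3 - <<'E'
from h import *
o=get_obs(); print(o['time'],o['tool_pos'],o['tcp_rot'],o['joint_positions'],o['contact_force'])
im,c=snap('wrist','w1'); print(np.round(c['world_from_camera'],3).tolist())
for t in('flap_handle','flap_hinge','case'): print(t,[(q['uv'],q['confidence']) for q in finder.pinpoint(t,'wrist')])
h=case_parts([498.4,301.7,.125,.323])[2]; print(proj(c,h))
print(go([474,299,260],.125))
E
```

```text
3.95 [380.71914466 331.47180929 262.56239356] [-3.14094793e+00 -4.12038978e-04  1.69721247e+00] [5.64015298e-01 2.78273902e-01 1.51464507e+00 6.62643898e-04
 1.34908309e+00 4.37453174e-01] [-0.51818943  0.51898813 -0.14802507]
[[0.992, 0.119, 0.037, 370.573], [0.125, -0.946, -0.299, 411.138], [-0.0, 0.302, -0.953, 420.438], [0.0, 0.0, 0.0, 1.0]]
flap_handle [([430.2, 284.6], 0.95)]
flap_hinge [([493.0, 249.3], 0.74)]
case [([416.6, 229.9], 0.66)]
[[428.57094778 344.59374418]
 [434.58821173 287.26115977]
 [440.83818948 223.43270424]]
[[-0.359, 0.731, 0.022], [-0.0, -0.0, 0.0001], [0.0, -0.0001, -0.4999]]
```

View pics/w1.png

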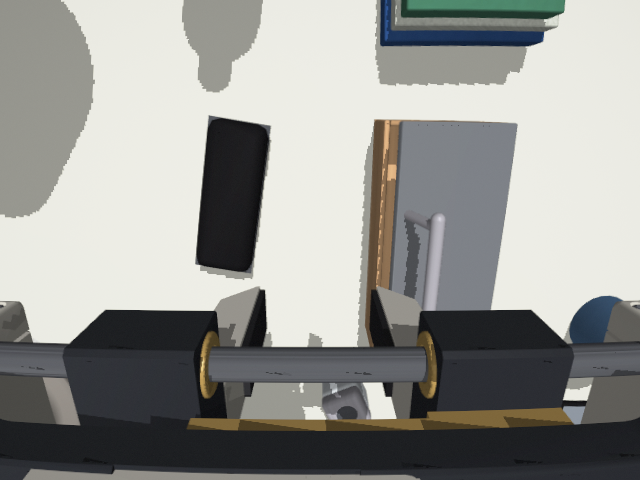

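The wrist view shows the handle bar at (438,215) to (430,310), about 3 mm towards -x from the model, so the handle is at about (471,300,146). I go over it and down.

>>> send_rows:
  offset:
    - [-0.36,0.72,0]
    - [-0.36,0.72,0]
    - [-0.36,0.72,0.3]
    - [-0.36,0.72,0.5]
    - [-0.36,0.72,0.7]
    - [-0.36,0.72,0.8]
  delta_rot:
    - [0,0,0]
    - [0,0,0]
    - [0,0,0]
    - [0,0,0]
    - [0,0,0]
    - [0,0,0]

```text
time: 4.9
tool_pos: [472.5, 297.9, 165.5]
tcp_rot: [-3.14, 0.0, 1.695]
contact_force: [-1.3, -0.4, 0.0]
grip_width: 45.7
finger_force: 0.0
```

>>> send_rows:
  offset:
    - [0,0,0.1]
    - [0,0,0.2]
    - [0,0,0.28]
    - [0,0,0.28]
  delta_rot:
    - [0,0,0]
    - [0,0,0]
    - [0,0,0]
    - [0,0,0]

```text
time: 5.4
tool_pos: [472.7, 297.9, 132.5]
tcp_rot: [-3.14, 0.0, 1.695]
contact_force: [0.1, 0.2, -0.1]
grip_width: 45.9
finger_force: 0.0
```

>>> send_rows:
  offset:
    - [0,0,0]
    - [0,0,0]
    - [0,0,0]
    - [0,0,0]
  delta_rot:
    - [0,0,0]
    - [0,0,0]
    - [0,0,0]
    - [0,0,0]
  grip: 0

```text
time: 5.9
tool_pos: [471.7, 297.9, 133.3]
tcp_rot: [-3.139, 0.0, 1.694]
contact_force: [-14.3, -1.8, 11.7]
grip_width: 10.4
finger_force: 8.1
```

The bar is gripped (10.4 mm wide). Next I swing it along the hinge arc.

>>> send_rows:
  offset:
    - [0,0.1,-0.085]
    - [0,0.2,-0.153]
    - [0,0.31,-0.208]
    - [0,0.43,-0.248]
    - [0,0.55,-0.272]
    - [0,0.673,-0.28]
    - [0,0.796,-0.272]
    - [0,0.918,-0.248]
  delta_rot:
    - [0,0,0]
    - [0,0,0]
    - [0,0,0]
    - [0,0,0]
    - [0,0,0]
    - [0,0,0]
    - [0,0,0]
    - [0,0,0]

```text
time: 6.9
tool_pos: [582.0, 311.0, 162.9]
tcp_rot: [-3.139, 0.001, 1.694]
contact_force: [-2.3, -3.1, 2.6]
grip_width: 9.9
finger_force: 30.0
```

>>> send_rows:
  offset:
    - [0,0.12,0.043]
    - [0,0.228,0.094]
    - [0,0.31,0.15]
    - [0,0.388,0.211]
    - [0,0.388,0.211]
  delta_rot:
    - [0,0,0]
    - [0,0,0]
    - [0,0,0]
    - [0,0,0]
    - [0,0,0]

```text
time: 7.52
tool_pos: [629.4, 316.8, 136.5]
tcp_rot: [3.142, 0.001, 1.694]
contact_force: [1.4, -5.0, -0.4]
grip_width: 9.8
finger_force: 30.0
```

>>> send_rows:
  offset:
    - [0,0,0]
    - [0,0,0]
    - [0,0,0]
  delta_rot:
    - [0,0,0]
    - [0,0,0]
    - [0,0,0]
  grip: 0.45

```text
time: 7.9
tool_pos: [628.4, 318.1, 138.0]
tcp_rot: [3.141, -0.001, 1.695]
contact_force: [-0.2, -0.2, -0.2]
grip_width: 35.6
finger_force: 0.0
```

>>> send_rows:
  offset:
    - [0,0,-0.3]
    - [0,0,-0.7]
    - [0,0,-1]
  delta_rot:
    - [0,0,0]
    - [0,0,0]
    - [0,0,0]

```text
time: 8.28
tool_pos: [628.7, 317.9, 260.3]
tcp_rot: [3.139, -0.001, 1.695]
contact_force: [0.1, 0.2, -0.5]
grip_width: 41.5
finger_force: 0.0
```

```bash
python3 - <<'E'
from h import *
import pickle
o=get_obs(); print(o['time'],o['tool_pos'],o['tcp_rot'],o['joint_positions'],o['contact_force'])
C={};D={}
im,C['scene']=snap('scene','s2'); im,C['side']=snap('side','d2')
for n in C:
    D[n]=[(q['box'],q['region'].sum(),q['region']) for q in finder.silhouettes('tin',n)]
    print(n,[np.round(b).tolist()+[int(s)] for b,s,_ in D[n]], 'handle',[(q['uv'],q['confidence']) for q in finder.pinpoint('flap_handle',n)])
for p in [(397.6,-222.8),(523,-234),(442.5,96.7),(545,102.5)]:
    v=[]
    for n in C:
        q=render(C[n],MOD['tin'],p+(.3,))[::S,::S]; L=[((q&m).sum()/(q|m).sum(),m) for _,_,m in D[n]]
        b=max(L,key=lambda t:t[0]); 
        if b[0]>.3: v.append((C[n],b[1]))
    if v: r=fit('tin',v,p+(0,)); print(len(v),np.round(r[0],2),round(r[1],3))
a=cv2.imread('pics/s2.png')[150:350,330:590]; cv2.imwrite('pics/c2.png',cv2.resize(a,(520,400)))
E
```

```text
8.275 [628.67666552 317.92885308 260.31882379] [ 3.13894509e+00 -1.10805109e-03  1.69505269e+00] [3.59336631e-01 6.81397108e-01 8.66152352e-01 4.60995421e-04
 1.59121036e+00 2.35091801e-01] [ 0.14095765  0.17128635 -0.51403398]
scene [[260.0, 191.0, 280.0, 218.0, 451], [220.0, 202.0, 248.0, 231.0, 528], [184.0, 179.0, 206.0, 206.0, 448], [208.0, 236.0, 232.0, 271.0, 608], [346.0, 256.0, 372.0, 282.0, 572], [349.0, 225.0, 369.0, 255.0, 520]] handle [([473.5, 265.2], 0.63), ([286.7, 269.2], 0.18)]
side [[226.0, 317.0, 255.0, 358.0, 983], [279.0, 341.0, 313.0, 385.0, 1100], [285.0, 218.0, 309.0, 252.0, 695], [243.0, 230.0, 270.0, 268.0, 769], [348.0, 324.0, 379.0, 362.0, 1060], [256.0, 414.0, 297.0, 464.0, 1329], [304.0, 331.0, 471.0, 444.0, 4783]] handle [([289.3, 131.7], 0.63)]
2 [ 397.56 -222.95    0.81] 0.145
2 [ 5.2632e+02 -2.3384e+02  4.5000e-01] 0.095
2 [4.4419e+02 9.5610e+01 1.9000e-01] 0.155
2 [ 5.4471e+02  1.0203e+02 -1.0000e-02] 0.13
```

View pics/s2.png

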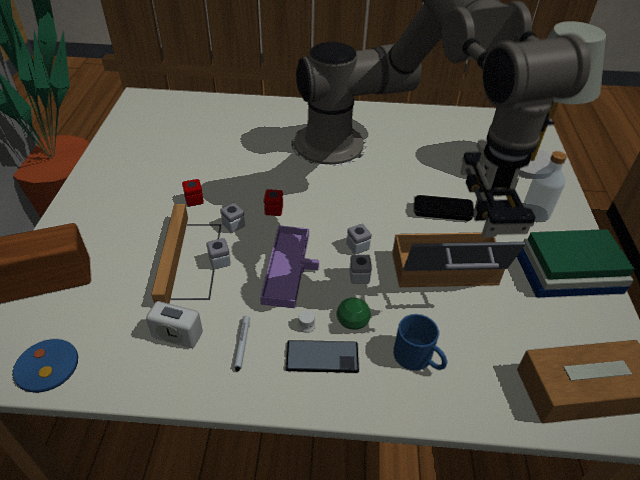

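The flap is open and nothing else has moved. I hover over the grey tin at scene (359,238), world (444,96), with the closing axis along y.

>>> send_rows:
  offset:
    - [-0.3,-0.33,0]
    - [-0.6,-0.66,0]
    - [-0.86,-0.94,0]
    - [-0.86,-0.94,0]
    - [-0.86,-0.94,0]
    - [-0.86,-0.94,0]
    - [-0.86,-0.94,0]
    - [-0.86,-0.94,0]
  delta_rot:
    - [0,0,-0.2]
    - [0,0,-0.2]
    - [0,0,-0.2]
    - [0,0,-0.2]
    - [0,0,-0.2]
    - [0,0,-0.2]
    - [0,0,-0.2]
    - [0,0,-0.2]
  grip: 1

```text
time: 9.57
tool_pos: [528.8, 201.0, 256.3]
tcp_rot: [-3.141, -0.002, 2.95]
contact_force: [-0.2, 0.6, -1.0]
grip_width: 91.9
finger_force: 0.0
```

>>> send_rows:
  offset:
    - [0.25,-0.5,0]
    - [0.53,-1,0]
    - [0.53,-1,0.4]
    - [0.53,-1,0.75]
    - [0.53,-1,0.75]
    - [0.53,-1,0.75]
  delta_rot:
    - [0,0,-0.056]
    - [0,0,-0.056]
    - [0,0,-0.056]
    - [0,0,-0.056]
    - [0,0,-0.056]
    - [0,0,-0.056]

```text
time: 10.32
tool_pos: [445.1, 95.5, 168.6]
tcp_rot: [-3.142, 0.001, -2.981]
contact_force: [-0.4, 1.2, -0.6]
grip_width: 92.0
finger_force: 0.0
```

```bash
cat >> h.py <<'E'
def weigh(n=8):
    F=[]
    for i in range(n):
        optics.capture('wrist'); F.append(get_obs()['contact_force'])
    F=np.array(F); return F.mean(0).round(3),F.std(0).round(3)
E
python3 - <<'E'
from h import *
print(weigh(8)); o=get_obs(); print(o['time'],o['tool_pos'],o['tcp_rot'],o['joint_positions'])
im,c=snap('wrist','w3'); print([(np.round(q['box']).tolist(),q['confidence']) for q in finder.boxes_of('tin','wrist')])
E=np.array([444.2,95.6])
r=R.from_euler('z',.19).as_matrix(); print(proj(c,np.array([[s*20,t*20,56] for s,t in((1,1),(1,-1),(-1,-1),(-1,1))])@r.T+[444,96,0]).round())
print(go([444,96,28],1.571+.19))
E
```

```text
(array([ 0.048, -0.096,  0.044]), array([0.49 , 0.432, 0.467]))
10.725 [444.46182026  95.36971944 168.0021489 ] [-3.14156664e+00  9.16019361e-04 -2.98011183e+00] [ 4.24403555e-02  2.75658925e-01  1.79870789e+00  9.47641198e-05
  1.06631322e+00 -1.68988255e+00]
[([1.0, 0.0, 80.0, 56.0], 0.91), ([280.0, 178.0, 361.0, 265.0], 0.74), ([280.0, 301.0, 338.0, 349.0], 0.68)]
[[350. 260.]
 [294. 262.]
 [292. 208.]
 [349. 206.]]
[[0.002, 0.006, 1.165], [0.0, 0.0001, -0.0046], [0.0001, -0.0, 0.4954]]
```

View pics/w3.png

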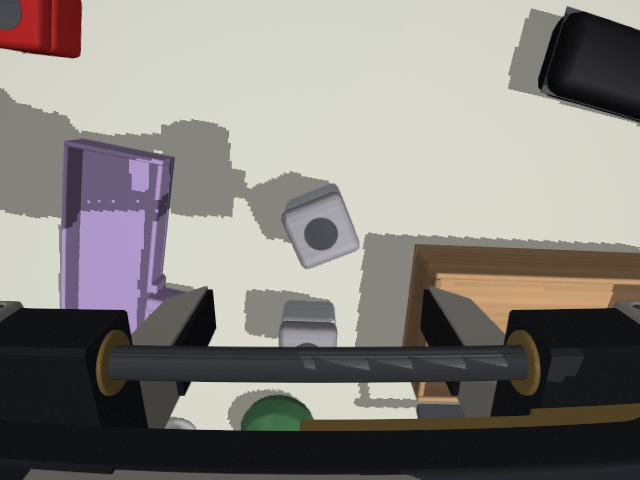

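The tin's cap centre is at (321,234), matching the estimate, but it is turned about 24° in the picture. I compute its yaw from its edges and get the same for tin D.

```bash
python3 - <<'E'
from h import *
c=optics.get_calibration('wrist')
p=onz(c,[[307,268],[358,244],[283,217]],54); print(p.round(1))
for a,b in((0,1),(0,2)):
    d=p[b]-p[a]; print(np.degrees(np.arctan2(d[1],d[0])),np.linalg.norm(d))
q=onz(c,[[321,234],[308,351]],57); print(q)
print([o:=get_obs()['tau']])
print(onz(c,[[279,302],[335,302],[279,330],[336,330]],56))
E
```

```text
[[471.1  89.9  54. ]
 [447.  123.2  54. ]
 [435.8  67.4  54. ]]
125.88823778133408 41.136513496373304
-147.51781310965586 41.85772123511078
[[442.94186343  95.60034897  57.        ]
 [538.63108679 101.05578857  57.        ]]
[array([ 1.51803880e-02, -3.68755639e+01, -2.16843456e+01, -3.98272905e-02,
        7.63667584e-02,  1.55111713e-03])]
[[500.6933306   73.24797857  56.        ]
 [493.96727791 114.60820863  56.        ]
 [524.35479855  76.30412734  56.        ]
 [517.31517998 119.50621094  56.        ]]
```

>>> send_rows:
  offset:
    - [0,0,0]
    - [0,0,0.1]
    - [0,0,0.4]
    - [0,0,0.7]
  delta_rot:
    - [0,0,-0.072]
    - [0,0,-0.072]
    - [0,0,-0.072]
    - [0,0,-0.072]

```text
time: 11.32
tool_pos: [444.6, 95.3, 83.0]
tcp_rot: [-3.141, 0.001, -2.527]
contact_force: [0.5, -1.1, 0.1]
grip_width: 91.7
finger_force: 0.0
```

>>> send_rows:
  offset:
    - [0,0,0.2]
    - [0,0,0.46]
    - [0,0,0.46]
  delta_rot:
    - [0,0,0]
    - [0,0,0]
    - [0,0,0]

```text
time: 11.7
tool_pos: [442.7, 95.2, 26.9]
tcp_rot: [3.139, -0.004, -2.528]
contact_force: [-0.5, 0.8, 0.2]
grip_width: 91.9
finger_force: 0.0
```

>>> send_rows:
  offset:
    - [0,0,0]
    - [0,0,0]
    - [0,0,0]
    - [0,0,0]
  delta_rot:
    - [0,0,0]
    - [0,0,0]
    - [0,0,0]
    - [0,0,0]
  grip: 0

```text
time: 12.2
tool_pos: [444.5, 95.3, 28.8]
tcp_rot: [-3.141, 0.001, -2.528]
contact_force: [1.1, 0.9, 0.1]
grip_width: 56.3
finger_force: 0.0
```

>>> send_rows:
  offset:
    - [0,0,-0.3]
    - [0,0,-0.7]
    - [0,0,-1]
    - [0,0,-1]
    - [0,0,-1]
  delta_rot:
    - [0,0,0]
    - [0,0,0]
    - [0,0,0]
    - [0,0,0]
    - [0,0,0]

```text
time: 12.82
tool_pos: [443.7, 95.3, 147.8]
tcp_rot: [3.141, -0.001, -2.528]
contact_force: [-0.4, -0.2, -1.0]
grip_width: 6.1
finger_force: 0.0
```

```bash
cat >> h.py <<'E'
def weigh2(n=12):
    F=[];T=[]
    for i in range(n):
        optics.capture('wrist'); o=get_obs(); F.append(o['contact_force'][2]); T.append(o['tau'])
    print('Fz',np.mean(F).round(3),np.std(F).round(3),'tau',np.mean(T,0).round(3),np.std(T,0).round(3), 'grip',o['grip_width'],o['tool_pos'].round(1),o['tcp_rot'].round(3),o['time'])
E
python3 - <<'E'
from h import *
weigh2(12)
E
```

```text
Fz 0.075 0.603 tau [ 8.0000e-03 -3.7465e+01 -2.0817e+01 -6.3000e-02  5.2000e-02  0.0000e+00] [0.011 0.281 0.125 0.    0.005 0.   ] grip 0.5752409368958701 [444.2  95.3 148.3] [ 3.141 -0.    -2.528] 13.425
```

The fingers had not finished closing before the lift, so the grasp missed. I reopen and check the tin.

>>> send_rows:
  offset:
    - [0,0,0]
    - [0,0,0]
    - [0,0,0]
    - [0,0,0]
    - [0,0,0]
    - [0,0,0]
    - [0,0,0]
    - [0,0,0]
  delta_rot:
    - [0,0,0]
    - [0,0,0]
    - [0,0,0]
    - [0,0,0]
    - [0,0,0]
    - [0,0,0]
    - [0,0,0]
    - [0,0,0]
  grip: 0.85

```text
time: 14.42
tool_pos: [444.2, 95.3, 148.4]
tcp_rot: [3.142, 0.0, -2.528]
contact_force: [-0.0, -0.1, -0.9]
grip_width: 75.0
finger_force: 0.0
```

```bash
python3 - <<'E'
from h import *
o=get_obs(); print(o['grip_width'])
im,c=snap('wrist','w4'); L=finder.boxes_of('tin','wrist'); print([(np.round(q['box']).tolist(),q['confidence']) for q in L])
r=R.from_euler('z',.6).as_matrix(); print(proj(c,np.array([[s*21,t*21,56] for s,t in((1,1),(1,-1),(-1,-1),(-1,1),(0,0))])@r.T+[443.5,95.6,0]).round())
E
```

```text
75.01580577847314
[([286.0, 192.0, 359.0, 275.0], 0.86), ([226.0, 288.0, 290.0, 387.0], 0.75)]
[[352. 274.]
 [290. 273.]
 [289. 213.]
 [354. 214.]
 [321. 244.]]
```

View pics/w4.png

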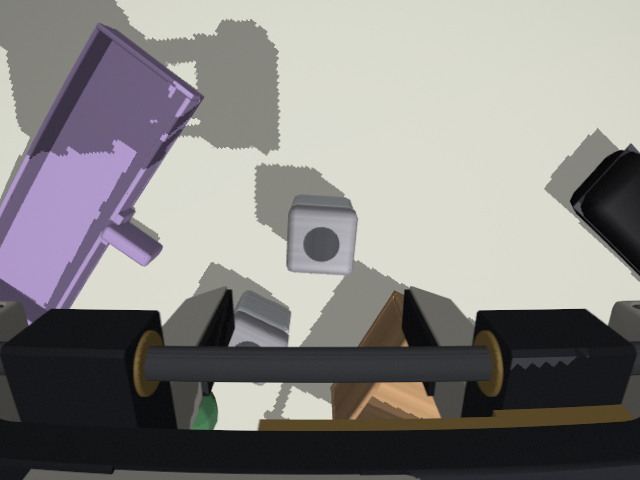

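The tin is undisturbed at (321,243) and aligned with the fingers.

>>> send_rows:
  offset:
    - [0,0,0.4]
    - [0,0,0.8]
    - [0,0,1]
    - [0,0,1]
  delta_rot:
    - [0,0,0]
    - [0,0,0]
    - [0,0,0]
    - [0,0,0]

```text
time: 15.02
tool_pos: [443.0, 95.2, 27.0]
tcp_rot: [3.139, -0.003, -2.528]
contact_force: [0.1, 0.4, 0.2]
grip_width: 78.1
finger_force: 0.0
```

>>> send_rows:
  offset:
    - [0,0,0]
    - [0,0,0]
    - [0,0,0]
    - [0,0,0]
    - [0,0,0]
    - [0,0,0]
    - [0,0,0]
  delta_rot:
    - [0,0,0]
    - [0,0,0]
    - [0,0,0]
    - [0,0,0]
    - [0,0,0]
    - [0,0,0]
    - [0,0,0]
  grip: 0

```text
time: 15.9
tool_pos: [444.5, 95.4, 29.0]
tcp_rot: [-3.141, 0.001, -2.528]
contact_force: [-1.5, 0.9, 6.8]
grip_width: 46.5
finger_force: 29.6
```

>>> send_rows:
  offset:
    - [0,0,-0.3]
    - [0,0,-0.7]
    - [0,0,-1]
    - [0,0,-1]
    - [0,0,-1]
    - [0,0,-1]
  delta_rot:
    - [0,0,0]
    - [0,0,0]
    - [0,0,0]
    - [0,0,0]
    - [0,0,0]
    - [0,0,0]

```text
time: 16.65
tool_pos: [443.3, 95.2, 147.0]
tcp_rot: [3.14, -0.002, -2.528]
contact_force: [-0.3, 0.5, -1.5]
grip_width: 46.2
finger_force: 29.6
```

```bash
python3 - <<'E'
from h import *
weigh2(14)
E
```

```text
Fz -1.054 0.521 tau [ 1.0000e-03 -3.7739e+01 -2.1057e+01 -6.3000e-02  5.2000e-02  1.0000e-03] [0.007 0.1   0.035 0.    0.004 0.   ] grip 46.11776608310357 [444.2  95.3 148.4] [-3.142  0.    -2.528] 17.35
```

That reads about 115 g, which is light, so it goes in the case. Then I hover over the next tin.

>>> send_rows:
  offset:
    - [-0.4,0.33,0]
    - [-0.8,0.66,0]
    - [-0.97,0.8,0]
    - [-0.97,0.8,0]
    - [-0.97,0.8,0]
    - [-0.97,0.8,0]
  delta_rot:
    - [0,0,0.078]
    - [0,0,0.078]
    - [0,0,0.078]
    - [0,0,0.078]
    - [0,0,0.078]
    - [0,0,0.078]

```text
time: 18.1
tool_pos: [483.9, 239.8, 148.4]
tcp_rot: [-3.141, -0.0, -3.018]
contact_force: [0.4, -0.5, -1.1]
grip_width: 46.4
finger_force: 29.6
```

>>> send_rows:
  offset:
    - [0,0,0.25]
    - [0,0,0.5]
    - [0,0,0.7]
    - [0,0,0.85]
    - [0,0,0.94]
    - [0,0,0.94]
  delta_rot:
    - [0,0,0]
    - [0,0,0]
    - [0,0,0]
    - [0,0,0]
    - [0,0,0]
    - [0,0,0]

```text
time: 18.85
tool_pos: [484.1, 240.3, 35.4]
tcp_rot: [-3.142, -0.001, -3.018]
contact_force: [0.5, 0.9, -0.6]
grip_width: 46.3
finger_force: 29.6
```

>>> send_rows:
  offset:
    - [0,0,0]
    - [0,0,0]
    - [0,0,0]
  delta_rot:
    - [0,0,0]
    - [0,0,0]
    - [0,0,0]
  grip: 0.6

```text
time: 19.23
tool_pos: [484.3, 241.0, 36.1]
tcp_rot: [3.141, 0.001, -3.018]
contact_force: [-0.3, 0.1, -0.1]
grip_width: 54.9
finger_force: 0.0
```

>>> send_rows:
  offset:
    - [0,0,-0.3]
    - [0,0,-0.7]
    - [0,0,-1]
    - [0,0,-1]
  delta_rot:
    - [0,0,0]
    - [0,0,0]
    - [0,0,0]
    - [0,0,0]

```text
time: 19.73
tool_pos: [485.8, 241.5, 158.8]
tcp_rot: [3.14, 0.007, -3.018]
contact_force: [-0.3, -0.9, 0.2]
grip_width: 55.1
finger_force: 0.0
```

>>> send_rows:
  offset:
    - [-0.15,-0.5,0]
    - [-0.3,-1,0]
    - [-0.3,-1,0]
    - [-0.3,-1,0]
  delta_rot:
    - [0,0,0]
    - [0,0,0]
    - [0,0,0]
    - [0,0,0]
  grip: 0.85

```text
time: 20.23
tool_pos: [534.0, 126.2, 154.6]
tcp_rot: [3.141, -0.002, -3.019]
contact_force: [0.1, 0.1, 0.5]
grip_width: 78.1
finger_force: 0.0
```

```bash
python3 - <<'E'
from h import *
o=get_obs(); print(o['time'],o['tool_pos'],o['tcp_rot'],o['grip_width'])
im,c=snap('wrist','w5'); L=finder.boxes_of('tin','wrist'); print([(np.round(q['box']).tolist(),q['confidence'],onz(c,[(q['box'][0]+q['box'][2])/2,(q['box'][1]+q['box'][3])/2],45).round()) for q in L])
print(proj(c,[[545,102,56]]))
E
```

```text
20.225 [533.9584653  126.19491424 154.6260572 ] [ 3.14102779e+00 -1.89303718e-03 -3.01880544e+00] 78.08631123959395
[([441.0, 148.0, 537.0, 226.0], 0.87, array([[484., 237.,  45.]])), ([246.0, 203.0, 316.0, 281.0], 0.85, array([[541.,  99.,  45.]])), ([438.0, 302.0, 615.0, 419.0], 0.48, array([[617., 303.,  45.]]))]
[[283.14764137 252.41811672]]
```

View pics/w5.png

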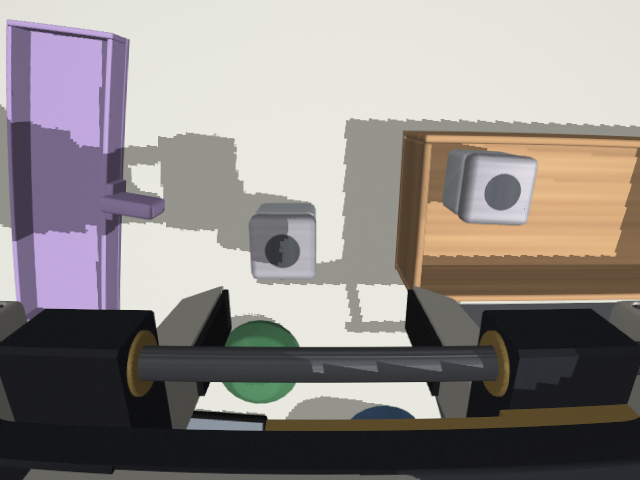

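Tin 1 stands in the case at (490,187). The next tin, with its cap at (282,250), is aligned with the tool.

>>> send_rows:
  offset:
    - [-0.05,-0.21,0]
    - [-0.05,-0.21,0.1]
    - [-0.05,-0.21,0.2]
    - [-0.05,-0.21,0.2]
  delta_rot:
    - [0,0,0]
    - [0,0,0]
    - [0,0,0]
    - [0,0,0]

```text
time: 20.82
tool_pos: [542.3, 102.9, 130.0]
tcp_rot: [3.141, -0.003, -3.017]
contact_force: [0.5, 0.4, 0.2]
grip_width: 78.4
finger_force: 0.0
```

>>> send_rows:
  offset:
    - [0,0,0.3]
    - [0,0,0.6]
    - [0,0,0.85]
    - [0,0,0.85]
  delta_rot:
    - [0,0,0]
    - [0,0,0]
    - [0,0,0]
    - [0,0,0]

```text
time: 21.32
tool_pos: [541.9, 102.4, 27.8]
tcp_rot: [3.141, -0.005, -3.017]
contact_force: [-0.5, -0.1, 0.5]
grip_width: 78.3
finger_force: 0.0
```

>>> send_rows:
  offset:
    - [0,0,0]
    - [0,0,0]
    - [0,0,0]
    - [0,0,0]
    - [0,0,0]
    - [0,0,0]
    - [0,0,0]
  delta_rot:
    - [0,0,0]
    - [0,0,0]
    - [0,0,0]
    - [0,0,0]
    - [0,0,0]
    - [0,0,0]
    - [0,0,0]
  grip: 0

```text
time: 22.2
tool_pos: [544.0, 102.1, 30.3]
tcp_rot: [3.141, 0.001, -3.018]
contact_force: [-0.8, 1.0, 5.8]
grip_width: 45.8
finger_force: 30.0
```

>>> send_rows:
  offset:
    - [0,0,-0.3]
    - [0,0,-0.7]
    - [0,0,-1]
    - [0,0,-1]
    - [0,0,-1]
    - [0,0,-1]
  delta_rot:
    - [0,0,0]
    - [0,0,0]
    - [0,0,0]
    - [0,0,0]
    - [0,0,0]
    - [0,0,0]

```text
time: 22.95
tool_pos: [542.6, 101.8, 147.6]
tcp_rot: [3.141, -0.004, -3.018]
contact_force: [1.0, -0.2, -3.1]
grip_width: 45.7
finger_force: 30.0
```

```bash
python3 - <<'E'
from h import *
weigh2(14)
E
```

```text
Fz -2.346 0.318 tau [-1.0000e-03 -4.8614e+01 -2.3117e+01 -3.9000e-02  8.3000e-02  0.0000e+00] [0.006 0.106 0.046 0.    0.006 0.   ] grip 45.60704335632427 [543.7 101.9 149.6] [ 3.142  0.    -3.018] 23.65
```

That reads about 245 g, so it goes in the tray. I re-check the tray pose first.

```bash
cat >> h.py <<'E'
def findit(t,p,thr=.3):
    v=[]
    for n in('scene','side'):
        _,c=snap(n); q=render(c,MOD[t],p)[::S,::S]
        L=[((q&m['region']).sum()/(q|m['region']).sum(),m['region']) for m in finder.silhouettes(t,n)]
        if L and max(L,key=lambda a:a[0])[0]>thr: v.append((c,max(L,key=lambda a:a[0])[1]))
    r=fit(t,v,p); print(t,len(v),r[0].round(3),round(r[1],3)); return r[0]
E
python3 - <<'E'
from h import *
p=findit('tray',(530,-73,-.05))
r=R.from_euler('z',p[2]).as_matrix()
for x in(-85,-28,28,85): print(x,(r@[x,0,0]+[p[0],p[1],0]).round(1))
print(get_obs()['tool_pos'], go((r@[85,0,0]+[p[0],p[1],150]),p[2]+np.pi/2))
E
```

```text
tray 2 [ 5.31088e+02 -7.36820e+01 -5.00000e-02] 0.042
-85 [446.2 -69.5   0. ]
-28 [503.1 -72.3   0. ]
28 [559.1 -75.1   0. ]
85 [616.  -77.9   0. ]
[543.68853416 101.91943814 149.60690358] [[-0.413, -1.561, -0.003], [0.0, 0.0, 0.0276], [-0.0, 0.0, -0.4724]]
```

>>> send_rows:
  offset:
    - [0.03,-0.37,0]
    - [0.03,-0.74,0]
    - [0.03,-0.74,0]
  delta_rot:
    - [0,0,0]
    - [0,0,0]
    - [0,0,0]

```text
time: 24.22
tool_pos: [551.5, 10.6, 149.6]
tcp_rot: [-3.141, 0.0, -3.021]
contact_force: [-0.4, 0.5, -1.6]
grip_width: 46.0
finger_force: 30.0
```

>>> send_rows:
  offset:
    - [0.025,-0.37,0]
    - [0.025,-0.74,0]
    - [0.025,-0.74,0.1]
    - [0.025,-0.74,0.3]
    - [0.025,-0.74,0.5]
    - [0.025,-0.74,0.7]
  delta_rot:
    - [0,0,0.028]
    - [0,0,0.028]
    - [0,0,0.028]
    - [0,0,0.028]
    - [0,0,0.028]
    - [0,0,0.028]

```text
time: 24.98
tool_pos: [558.8, -73.5, 64.5]
tcp_rot: [3.141, -0.001, 3.09]
contact_force: [0.3, 0.3, -3.1]
grip_width: 45.9
finger_force: 30.0
```

>>> send_rows:
  offset:
    - [0,0,0.1]
    - [0,0,0.2]
    - [0,0,0.25]
    - [0,0,0.25]
  delta_rot:
    - [0,0,0]
    - [0,0,0]
    - [0,0,0]
    - [0,0,0]

```text
time: 25.48
tool_pos: [559.1, -75.0, 35.5]
tcp_rot: [3.141, -0.0, 3.089]
contact_force: [-0.3, 0.9, -2.0]
grip_width: 45.3
finger_force: 30.0
```

>>> send_rows:
  offset:
    - [0,0,0]
    - [0,0,0]
    - [0,0,0]
  delta_rot:
    - [0,0,0]
    - [0,0,0]
    - [0,0,0]
  grip: 0.6

```text
time: 25.85
tool_pos: [559.4, -75.3, 36.1]
tcp_rot: [-3.141, 0.001, 3.089]
contact_force: [-0.4, -0.6, -0.3]
grip_width: 55.0
finger_force: 0.0
```

>>> send_rows:
  offset:
    - [0,0,-0.3]
    - [0,0,-0.7]
    - [0,0,-1]
    - [0,0,-1]
  delta_rot:
    - [0,0,0]
    - [0,0,0]
    - [0,0,0]
    - [0,0,0]

```text
time: 26.35
tool_pos: [560.8, -75.6, 159.0]
tcp_rot: [-3.14, 0.007, 3.089]
contact_force: [0.8, -0.2, 0.0]
grip_width: 55.4
finger_force: 0.0
```

>>> send_rows:
  offset:
    - [0.1,-0.5,0]
    - [0.2,-1,0]
    - [0.2,-1,0]
    - [0.2,-1,0]
  delta_rot:
    - [0,0,0]
    - [0,0,0]
    - [0,0,0]
    - [0,0,0]
  grip: 0.85

```text
time: 26.85
tool_pos: [528.4, -193.4, 154.7]
tcp_rot: [3.14, -0.001, 3.088]
contact_force: [-0.7, -0.3, 0.3]
grip_width: 77.8
finger_force: 0.0
```

```bash
python3 - <<'E'
from h import *
o=get_obs(); print(o['time'],o['tool_pos'],o['tcp_rot'],o['grip_width'],o['joint_positions'])
im,c=snap('wrist','w6'); L=finder.boxes_of('tin','wrist'); print([(np.round(q['box']).tolist(),q['confidence'],onz(c,[(q['box'][0]+q['box'][2])/2,(q['box'][1]+q['box'][3])/2],45).round()) for q in L])
print(proj(c,[[525.5,-234,56],[397.6,-223,56]]), np.round(c['world_from_camera'],4).tolist())
E
```

```text
26.85 [ 528.37108393 -193.44120304  154.67013468] [ 3.14039725e+00 -1.37818796e-03  3.08838355e+00] 77.80984194085723 [-4.87443080e-01  4.76190295e-01  1.52314022e+00  5.54362767e-04
  1.14401541e+00 -2.00525940e+00]
[([202.0, 0.0, 307.0, 87.0], 0.93, array([[ 402., -227.,   45.]])), ([436.0, 225.0, 520.0, 306.0], 0.92, array([[557., -80.,  45.]])), ([216.0, 183.0, 301.0, 277.0], 0.85, array([[ 522., -236.,   45.]]))]
[[260.03823163 239.79144897]
 [258.6118215   32.85366391]] [[0.0542, 0.9523, 0.3003, 446.7918], [0.9985, -0.052, -0.0154, -190.8968], [0.001, 0.3007, -0.9537, 312.6365], [0.0, 0.0, 0.0, 1.0]]
```

View pics/w6.png

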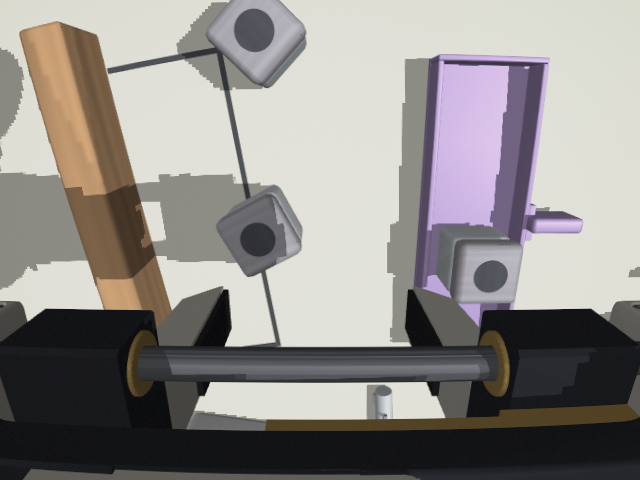

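The tray load stands at (490,275). The next tin has its cap at (258,240) and is turned about 24°. The other grey one is at (254,30).

>>> send_rows:
  offset:
    - [0,-0.34,0]
    - [0,-0.345,0.05]
    - [0,-0.345,0.15]
    - [0,-0.345,0.2]
    - [0,-0.345,0.2]
  delta_rot:
    - [0,0,-0.068]
    - [0,0,-0.068]
    - [0,0,-0.068]
    - [0,0,-0.068]
    - [0,0,-0.068]

```text
time: 27.58
tool_pos: [526.7, -234.1, 131.1]
tcp_rot: [3.141, -0.001, -2.766]
contact_force: [-0.2, 0.5, 0.5]
grip_width: 78.2
finger_force: 0.0
```

>>> send_rows:
  offset:
    - [0,0,0.3]
    - [0,0,0.6]
    - [0,0,0.85]
    - [0,0,0.85]
  delta_rot:
    - [0,0,0]
    - [0,0,0]
    - [0,0,0]
    - [0,0,0]

```text
time: 28.08
tool_pos: [525.7, -234.0, 28.0]
tcp_rot: [3.138, -0.002, -2.767]
contact_force: [-0.6, 0.5, 0.6]
grip_width: 77.6
finger_force: 0.0
```

>>> send_rows:
  offset:
    - [0,0,0]
    - [0,0,0]
    - [0,0,0]
    - [0,0,0]
    - [0,0,0]
    - [0,0,0]
    - [0,0,0]
  delta_rot:
    - [0,0,0]
    - [0,0,0]
    - [0,0,0]
    - [0,0,0]
    - [0,0,0]
    - [0,0,0]
    - [0,0,0]
  grip: 0

```text
time: 28.95
tool_pos: [527.0, -235.2, 30.3]
tcp_rot: [-3.141, 0.001, -2.766]
contact_force: [-0.7, 0.9, 5.5]
grip_width: 46.2
finger_force: 29.6
```

>>> send_rows:
  offset:
    - [0,0,-0.3]
    - [0,0,-0.7]
    - [0,0,-1]
    - [0,0,-1]
    - [0,0,-1]
    - [0,0,-1]
  delta_rot:
    - [0,0,0]
    - [0,0,0]
    - [0,0,0]
    - [0,0,0]
    - [0,0,0]
    - [0,0,0]

```text
time: 29.7
tool_pos: [525.9, -234.6, 147.8]
tcp_rot: [3.139, -0.002, -2.767]
contact_force: [-0.6, 0.0, -1.0]
grip_width: 46.3
finger_force: 29.6
```

```bash
python3 - <<'E'
from h import *
weigh2(14)
o=get_obs(); print(go([503,-72.5,o['tool_pos'][2]],1.521),go([503,243,o['tool_pos'][2]],1.696))
E
```

```text
Fz -1.115 0.393 tau [ 0.0000e+00 -5.0387e+01 -2.3191e+01 -8.1000e-02  2.5000e-02 -0.0000e+00] [0.005 0.112 0.035 0.    0.005 0.   ] grip 46.10140181335565 [ 526.7 -235.1  149.6] [ 3.142  0.    -2.767] 30.4
[[-0.313, 1.333, 0.0], [0.0, 0.0, 0.0676], [-0.0, 0.0, -0.4324]] [[-1.276, 3.779, 0.0], [0.0, 0.0, 0.0398], [-0.0, 0.0, -0.4602]]
```

That reads about 120 g, so it goes in the case at the far slot.

>>> send_rows:
  offset:
    - [-0.14,0.48,0]
    - [-0.275,0.95,0]
    - [-0.275,0.95,0]
  delta_rot:
    - [0,0,0]
    - [0,0,0]
    - [0,0,0]

```text
time: 30.78
tool_pos: [514.9, -113.4, 149.7]
tcp_rot: [3.14, -0.0, -2.762]
contact_force: [0.2, -1.7, -0.9]
grip_width: 46.4
finger_force: 29.6
```

>>> send_rows:
  offset:
    - [-0.14,0.48,0]
    - [-0.275,0.95,0]
    - [-0.275,0.95,0]
  delta_rot:
    - [0,0,0]
    - [0,0,0]
    - [0,0,0]

```text
time: 31.15
tool_pos: [504.3, 3.9, 149.7]
tcp_rot: [3.141, 0.0, -2.762]
contact_force: [0.1, -0.8, -0.3]
grip_width: 46.2
finger_force: 29.6
```

>>> send_rows:
  offset:
    - [-0.14,0.48,0]
    - [-0.275,0.95,0]
    - [-0.275,0.95,0]
  delta_rot:
    - [0,0,0]
    - [0,0,0]
    - [0,0,0]

```text
time: 31.52
tool_pos: [493.7, 121.3, 149.7]
tcp_rot: [3.142, 0.001, -2.762]
contact_force: [-0.6, -1.0, -2.2]
grip_width: 45.9
finger_force: 29.6
```

>>> send_rows:
  offset:
    - [-0.14,0.48,0]
    - [-0.275,0.95,0]
    - [-0.275,0.95,0]
  delta_rot:
    - [0,0,0]
    - [0,0,0]
    - [0,0,0]

```text
time: 31.9
tool_pos: [483.1, 239.0, 149.5]
tcp_rot: [3.142, 0.001, -2.763]
contact_force: [-0.3, -0.9, -0.7]
grip_width: 46.3
finger_force: 29.6
```

>>> send_rows:
  offset:
    - [-0.14,0.48,0]
    - [-0.275,0.96,0]
    - [-0.275,0.96,0]
    - [-0.275,0.96,0]
  delta_rot:
    - [0,0,0.04]
    - [0,0,0.04]
    - [0,0,0.04]
    - [0,0,0.04]

```text
time: 32.4
tool_pos: [472.0, 354.9, 149.2]
tcp_rot: [-3.14, -0.0, -3.018]
contact_force: [1.0, -0.7, -0.3]
grip_width: 46.1
finger_force: 29.6
```

```bash
python3 - <<'E'
from h import *
o=get_obs(); print(o['tool_pos'],o['tcp_rot'],o['grip_width'],o['joint_positions'][[0,5]]); z=o['tool_pos'][2]
print(go([471.3,356.7,z],1.696))
E
```

```text
[472.04796258 354.90559191 149.20757635] [-3.14042394e+00 -2.96114490e-04 -3.01844265e+00] 46.09413897713639 [ 0.51547669 -1.17805483]
[[0.004, 0.016, -0.0], [-0.0002, -0.0, -0.0003], [-0.0001, 0.0003, 0.4997]]
```

>>> send_rows:
  offset:
    - [0,0,0.25]
    - [0,0,0.5]
    - [0,0,0.7]
    - [0,0,0.85]
    - [0,0,0.945]
    - [0,0,0.945]
  delta_rot:
    - [0,0,0]
    - [0,0,0]
    - [0,0,0]
    - [0,0,0]
    - [0,0,0]
    - [0,0,0]

```text
time: 33.15
tool_pos: [471.8, 355.4, 36.1]
tcp_rot: [-3.141, -0.0, -3.02]
contact_force: [1.0, -0.1, -0.8]
grip_width: 45.9
finger_force: 29.7
```

>>> send_rows:
  offset:
    - [0,0,0]
    - [0,0,0]
    - [0,0,0]
  delta_rot:
    - [0,0,0]
    - [0,0,0]
    - [0,0,0]
  grip: 0.6

```text
time: 33.52
tool_pos: [471.1, 357.0, 36.6]
tcp_rot: [3.141, 0.001, -3.018]
contact_force: [-1.2, -0.3, 0.6]
grip_width: 54.9
finger_force: 0.0
```

>>> send_rows:
  offset:
    - [0,0,-0.3]
    - [0,0,-0.7]
    - [0,0,-1]
    - [0,0,-1]
  delta_rot:
    - [0,0,0]
    - [0,0,0]
    - [0,0,0]
    - [0,0,0]

```text
time: 34.02
tool_pos: [472.4, 357.9, 159.7]
tcp_rot: [3.139, 0.007, -3.017]
contact_force: [0.4, 1.0, -0.1]
grip_width: 55.2
finger_force: 0.0
```

>>> send_rows:
  offset:
    - [0.12,-0.47,0]
    - [0.24,-0.94,0]
    - [0.24,-0.94,0]
  delta_rot:
    - [0,0,0]
    - [0,0,0]
    - [0,0,0]
  grip: 0.85

```text
time: 34.4
tool_pos: [455.0, 238.2, 155.3]
tcp_rot: [-3.14, -0.003, -3.021]
contact_force: [0.1, 1.3, 0.6]
grip_width: 77.1
finger_force: 0.0
```

>>> send_rows:
  offset:
    - [0.12,-0.47,0]
    - [0.24,-0.94,0]
    - [0.24,-0.94,0]
  delta_rot:
    - [0,0,0]
    - [0,0,0]
    - [0,0,0]

```text
time: 34.78
tool_pos: [441.2, 123.6, 155.6]
tcp_rot: [-3.141, -0.001, -3.022]
contact_force: [-0.1, 0.1, -0.7]
grip_width: 78.1
finger_force: 0.0
```

>>> send_rows:
  offset:
    - [0.12,-0.47,0]
    - [0.24,-0.94,0]
    - [0.24,-0.94,0]
  delta_rot:
    - [0,0,0]
    - [0,0,0]
    - [0,0,0]

```text
time: 35.15
tool_pos: [427.2, 8.4, 155.8]
tcp_rot: [3.142, -0.0, -3.022]
contact_force: [0.6, 0.1, -0.3]
grip_width: 78.4
finger_force: 0.0
```

>>> send_rows:
  offset:
    - [0.12,-0.47,0]
    - [0.24,-0.94,0]
    - [0.24,-0.94,0]
  delta_rot:
    - [0,0,0]
    - [0,0,0]
    - [0,0,0]

```text
time: 35.52
tool_pos: [413.0, -106.8, 155.9]
tcp_rot: [-3.142, 0.0, -3.022]
contact_force: [-0.2, 0.5, -0.4]
grip_width: 78.0
finger_force: 0.0
```

>>> send_rows:
  offset:
    - [0.12,-0.47,0]
    - [0.24,-0.94,0]
    - [0.24,-0.94,0]
    - [0.24,-0.94,0]
    - [0.24,-0.94,0]
    - [0.24,-0.94,0]
  delta_rot:
    - [0,0,0.141]
    - [0,0,0.141]
    - [0,0,0.141]
    - [0,0,0.141]
    - [0,0,0.141]
    - [0,0,0.141]

```text
time: 36.28
tool_pos: [398.9, -218.7, 155.8]
tcp_rot: [3.141, -0.001, 2.383]
contact_force: [-0.3, -0.5, -0.4]
grip_width: 78.1
finger_force: 0.0
```

```bash
python3 - <<'E'
from h import *
o=get_obs(); print(o['time'],o['tool_pos'],o['tcp_rot'],o['grip_width'],o['joint_positions'][[0,5]])
im,c=snap('wrist','w7'); L=finder.boxes_of('tin','wrist'); print([(np.round(q['box']).tolist(),q['confidence']) for q in L])
print(proj(c,[[397.6,-223,56]]), go([397.6,-223,130],.81))
E
```

```text
36.275 [ 398.86917071 -218.69747631  155.81351138] [ 3.14089440e+00 -7.00430588e-04  2.38305923e+00] 78.05076749486811 [-0.6708216  -1.48353308]
[([542.0, 211.0, 639.0, 304.0], 0.92), ([65.0, 214.0, 161.0, 304.0], 0.86), ([295.0, 9.0, 392.0, 111.0], 0.81), ([272.0, 194.0, 344.0, 275.0], 0.76)]
[[313.5780043  241.54064171]] [[-0.016, -0.028, 0.216], [0.0001, -0.0001, 0.0005], [0.0001, 0.0001, -0.4995]]
```

View pics/w7.png

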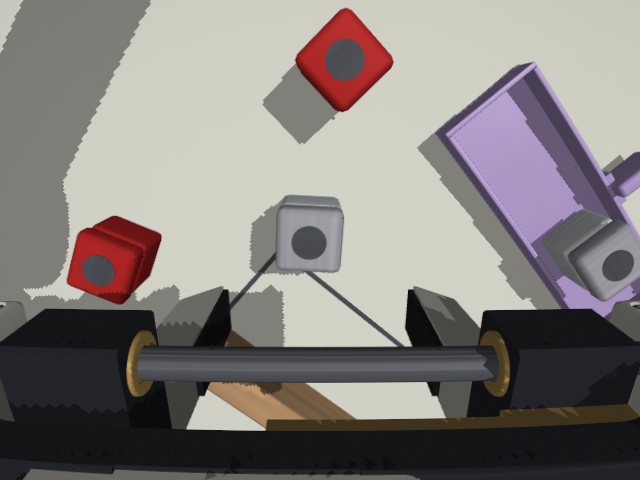

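The grey tin's cap at (309,243) is aligned and both red look-alikes are clear of it. I grasp it.

>>> send_rows:
  offset:
    - [-0.01,-0.05,0]
    - [-0.01,-0.05,0.1]
    - [-0.01,-0.05,0.2]
    - [-0.01,-0.05,0.2]
  delta_rot:
    - [0,0,0]
    - [0,0,0]
    - [0,0,0]
    - [0,0,0]

```text
time: 36.88
tool_pos: [393.6, -225.2, 130.8]
tcp_rot: [-3.141, -0.003, 2.379]
contact_force: [-0.1, 0.3, 0.1]
grip_width: 77.9
finger_force: 0.0
```

>>> send_rows:
  offset:
    - [0,0,0.3]
    - [0,0,0.6]
    - [0,0,0.85]
    - [0,0,0.85]
  delta_rot:
    - [0,0,0]
    - [0,0,0]
    - [0,0,0]
    - [0,0,0]

```text
time: 37.38
tool_pos: [393.3, -224.9, 28.7]
tcp_rot: [-3.141, -0.005, 2.379]
contact_force: [0.2, 0.3, 0.9]
grip_width: 77.8
finger_force: 0.0
```

>>> send_rows:
  offset:
    - [0,0,0]
    - [0,0,0]
    - [0,0,0]
    - [0,0,0]
    - [0,0,0]
    - [0,0,0]
    - [0,0,0]
  delta_rot:
    - [0,0,0]
    - [0,0,0]
    - [0,0,0]
    - [0,0,0]
    - [0,0,0]
    - [0,0,0]
    - [0,0,0]
  grip: 0

```text
time: 38.25
tool_pos: [394.8, -225.9, 30.8]
tcp_rot: [3.141, 0.001, 2.379]
contact_force: [0.5, 0.8, 7.6]
grip_width: 46.0
finger_force: 29.7
```

>>> send_rows:
  offset:
    - [0,0,-0.3]
    - [0,0,-0.7]
    - [0,0,-1]
    - [0,0,-1]
    - [0,0,-1]
    - [0,0,-1]
  delta_rot:
    - [0,0,0]
    - [0,0,0]
    - [0,0,0]
    - [0,0,0]
    - [0,0,0]
    - [0,0,0]

```text
time: 39.0
tool_pos: [393.6, -225.1, 148.6]
tcp_rot: [-3.141, -0.003, 2.379]
contact_force: [-0.2, 0.3, -3.4]
grip_width: 45.8
finger_force: 29.7
```

```bash
python3 - <<'E'
from h import *
weigh2(14)
o=get_obs(); z=o['tool_pos'][2]; print(go([503.1,-72.5,z],1.521),go([510,303,z],1.696))
E
```

```text
Fz -2.813 0.487 tau [-0.0000e+00 -3.8423e+01 -2.1603e+01 -2.6000e-02  9.0000e-02  1.0000e-03] [0.007 0.097 0.044 0.    0.005 0.   ] grip 45.787676453576786 [ 394.4 -225.8  150.2] [3.142 0.    2.379] 39.7
[[0.227, 1.549, 0.0], [0.0, 0.0, -0.1134], [0.0, -0.0, 0.3866]] [[2.346, 3.852, 0.0], [0.0, 0.0, -0.1412], [0.0, -0.0, 0.3588]]
```

That reads about 290 g, so it goes in the tray.

>>> send_rows:
  offset:
    - [0.05,0.38,0]
    - [0.11,0.77,0]
    - [0.11,0.77,0]
  delta_rot:
    - [0,0,0]
    - [0,0,0]
    - [0,0,0]

```text
time: 40.08
tool_pos: [449.9, -147.6, 150.1]
tcp_rot: [3.141, 0.0, 2.383]
contact_force: [0.1, -0.8, -2.9]
grip_width: 45.7
finger_force: 29.7
```

>>> send_rows:
  offset:
    - [0.05,0.38,0]
    - [0.11,0.77,0]
    - [0.11,0.77,0]
    - [0.11,0.77,0]
    - [0.11,0.77,0]
    - [0.11,0.77,0]
  delta_rot:
    - [0,0,-0.113]
    - [0,0,-0.113]
    - [0,0,-0.113]
    - [0,0,-0.113]
    - [0,0,-0.113]
    - [0,0,-0.113]

```text
time: 40.83
tool_pos: [502.7, -74.3, 150.1]
tcp_rot: [3.142, -0.0, 3.086]
contact_force: [0.2, 0.7, -3.3]
grip_width: 45.5
finger_force: 29.7
```

```bash
python3 - <<'E'
from h import *
p=findit('tray',(531,-73.7,-.05)); r=R.from_euler('z',p[2]).as_matrix()
o=get_obs(); t=r@[-30,0,0]+[p[0],p[1],o['tool_pos'][2]]; print(t,o['tool_pos'],go(t,p[2]+np.pi/2))
E
```

```text
tray 2 [ 5.3017e+02 -7.3216e+01 -5.6000e-02] 0.21
[500.2175161  -71.53214697 150.15172591] [502.83033335 -74.08671262 150.15172591] [[0.023, 0.02, 0.0], [0.0, 0.0, 0.0004], [-0.0, 0.0, -0.4996]]
```

The tray hasn't moved. I place the tin, then travel to above the flap bar.

>>> send_rows:
  offset:
    - [0.01,0.01,0.3]
    - [0.01,0.01,0.6]
    - [0.01,0.01,0.75]
    - [0.01,0.01,0.85]
    - [0.01,0.01,0.95]
    - [0.01,0.01,0.95]
  delta_rot:
    - [0,0,0]
    - [0,0,0]
    - [0,0,0]
    - [0,0,0]
    - [0,0,0]
    - [0,0,0]

```text
time: 41.78
tool_pos: [501.8, -72.6, 35.9]
tcp_rot: [3.141, -0.0, 3.089]
contact_force: [-0.2, 0.2, -2.0]
grip_width: 46.0
finger_force: 29.7
```

>>> send_rows:
  offset:
    - [0,0,0]
    - [0,0,0]
    - [0,0,0]
  delta_rot:
    - [0,0,0]
    - [0,0,0]
    - [0,0,0]
  grip: 0.6

```text
time: 42.15
tool_pos: [502.1, -72.7, 36.7]
tcp_rot: [-3.141, 0.001, 3.089]
contact_force: [-0.4, -0.2, -0.1]
grip_width: 55.1
finger_force: 0.0
```

>>> send_rows:
  offset:
    - [0,0,-0.3]
    - [0,0,-0.7]
    - [0,0,-1]
    - [0,0,-1]
  delta_rot:
    - [0,0,0]
    - [0,0,0]
    - [0,0,0]
    - [0,0,0]

```text
time: 42.65
tool_pos: [503.5, -73.1, 159.2]
tcp_rot: [-3.14, 0.007, 3.09]
contact_force: [-1.6, -0.1, -0.4]
grip_width: 55.5
finger_force: 0.0
```

>>> send_rows:
  offset:
    - [-0.1,0.4,-0.4]
    - [-0.216,0.83,-0.87]
    - [-0.216,0.83,-0.87]
    - [-0.216,0.83,-0.87]
  delta_rot:
    - [0,0,0]
    - [0,0,0]
    - [0,0,0]
    - [0,0,0]
  grip: 0.45

```text
time: 43.15
tool_pos: [533.2, 26.4, 260.6]
tcp_rot: [3.142, 0.001, 3.091]
contact_force: [-0.4, -0.5, -0.7]
grip_width: 41.0
finger_force: 0.0
```

>>> send_rows:
  offset:
    - [-0.1,0.4,0]
    - [-0.216,0.83,0]
    - [-0.216,0.83,0]
  delta_rot:
    - [0,0,0]
    - [0,0,0]
    - [0,0,0]

```text
time: 43.52
tool_pos: [563.5, 125.5, 257.9]
tcp_rot: [3.142, -0.004, 3.092]
contact_force: [0.0, -1.6, 0.7]
grip_width: 40.8
finger_force: 0.0
```

>>> send_rows:
  offset:
    - [-0.1,0.4,0]
    - [-0.216,0.83,0]
    - [-0.216,0.83,0]
  delta_rot:
    - [0,0,0]
    - [0,0,0]
    - [0,0,0]

```text
time: 43.9
tool_pos: [594.8, 222.9, 257.8]
tcp_rot: [-3.141, -0.003, 3.092]
contact_force: [0.3, -0.4, 0.1]
grip_width: 41.4
finger_force: 0.0
```

>>> send_rows:
  offset:
    - [-0.1,0.4,0]
    - [-0.216,0.83,0]
    - [-0.216,0.83,0]
    - [-0.216,0.83,0]
    - [-0.216,0.83,0]
    - [-0.216,0.83,0]
    - [-0.216,0.83,0]
    - [-0.216,0.83,0]
  delta_rot:
    - [0,0,0.221]
    - [0,0,0.221]
    - [0,0,0.221]
    - [0,0,0.221]
    - [0,0,0.221]
    - [0,0,0.221]
    - [0,0,0.221]
    - [0,0,0.221]

```text
time: 44.9
tool_pos: [626.3, 316.9, 259.2]
tcp_rot: [-3.139, 0.001, 1.695]
contact_force: [0.1, -0.9, -0.0]
grip_width: 41.6
finger_force: 0.0
```

```bash
python3 - <<'E'
from h import *
o=get_obs(); print(o['time'],o['tool_pos'],o['tcp_rot'],o['grip_width'])
print(go([628.4,318,138],.125))
snap('side','d8'); snap('scene','s8')
a=cv2.imread('pics/d8.png')[120:400,190:490]; b=cv2.imread('pics/s8.png')[170:310,150:520]
cv2.imwrite('pics/c8.png',cv2.vconcat([cv2.resize(a,(320,298)),cv2.resize(b,(740,280))[:, :320]]) if 0 else cv2.hconcat([cv2.resize(a,(310,290)),cv2.resize(b,(480,290))]))
E
```

```text
44.9 [626.325833   316.94653057 259.15667984] [-3.13913616e+00  1.44231723e-03  1.69487670e+00] 41.56735297572963
[[0.008, 0.021, 1.01], [-0.0004, 0.0002, -0.0001], [0.0004, 0.0006, 0.4999]]
```

View pics/c8.png

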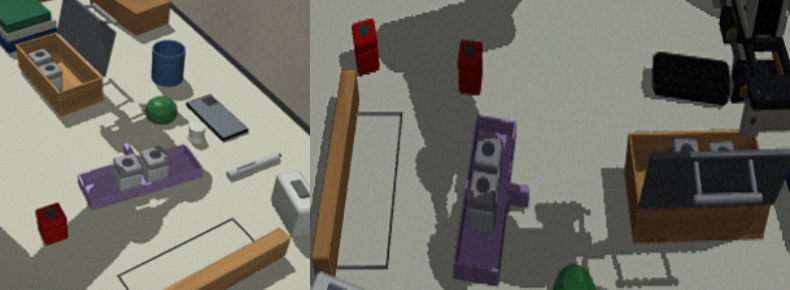

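All four tins are sorted: two in the case, two in the tray. I regrip the bar and close the flap.

>>> send_rows:
  offset:
    - [0,0.015,0.35]
    - [0,0.015,0.7]
    - [0,0.015,0.9]
    - [0,0.015,1]
    - [0,0.015,1]
  delta_rot:
    - [0,0,0]
    - [0,0,0]
    - [0,0,0]
    - [0,0,0]
    - [0,0,0]

```text
time: 45.62
tool_pos: [627.7, 319.1, 139.8]
tcp_rot: [-3.14, 0.001, 1.701]
contact_force: [-0.1, -0.0, 0.5]
grip_width: 41.3
finger_force: 0.0
```

>>> send_rows:
  offset:
    - [0,0,0]
    - [0,0,0]
    - [0,0,0]
    - [0,0,0]
    - [0,0,0]
    - [0,0,0]
  delta_rot:
    - [0,0,0]
    - [0,0,0]
    - [0,0,0]
    - [0,0,0]
    - [0,0,0]
    - [0,0,0]
  grip: 0

```text
time: 46.38
tool_pos: [627.8, 320.2, 140.7]
tcp_rot: [3.141, -0.0, 1.701]
contact_force: [-0.9, 0.9, 1.5]
grip_width: 10.1
finger_force: 30.0
```

>>> send_rows:
  offset:
    - [0,-0.09,-0.073]
    - [0,-0.19,-0.133]
    - [0,-0.31,-0.186]
    - [0,-0.437,-0.222]
    - [0,-0.568,-0.241]
    - [0,-0.7,-0.241]
    - [0,-0.83,-0.222]
    - [0,-0.957,-0.186]
  delta_rot:
    - [0,0,0]
    - [0,0,0]
    - [0,0,0]
    - [0,0,0]
    - [0,0,0]
    - [0,0,0]
    - [0,0,0]
    - [0,0,0]

```text
time: 47.38
tool_pos: [513.8, 306.3, 164.7]
tcp_rot: [3.137, -0.003, 1.701]
contact_force: [2.9, 5.1, 0.3]
grip_width: 9.9
finger_force: 30.0
```

>>> send_rows:
  offset:
    - [0,-0.12,0.053]
    - [0,-0.232,0.123]
    - [0,-0.333,0.208]
    - [0,-0.422,0.307]
    - [0,-0.478,0.387]
    - [0,-0.512,0.445]
    - [0,-0.512,0.445]
  delta_rot:
    - [0,0,0]
    - [0,0,0]
    - [0,0,0]
    - [0,0,0]
    - [0,0,0]
    - [0,0,0]
    - [0,0,0]

```text
time: 48.25
tool_pos: [452.7, 298.4, 110.2]
tcp_rot: [3.139, -0.002, 1.701]
contact_force: [1.7, 5.7, -1.6]
grip_width: 10.2
finger_force: 30.0
```

Now the last few degrees, pressing gently.

>>> send_rows:
  offset:
    - [0,-0.008,0.015]
    - [0,-0.016,0.03]
    - [0,-0.02,0.045]
    - [0,-0.02,0.06]
    - [0,-0.02,0.06]
  delta_rot:
    - [0,0,0]
    - [0,0,0]
    - [0,0,0]
    - [0,0,0]
    - [0,0,0]

```text
time: 48.88
tool_pos: [451.6, 298.3, 107.0]
tcp_rot: [3.135, -0.003, 1.701]
contact_force: [-4.4, 1.8, 25.7]
grip_width: 10.1
finger_force: 30.0
```

Contact stop at 26 N, so the flap is shut. I release and go over the tray fin.

>>> send_rows:
  offset:
    - [0,0.01,-0.03]
    - [0,0.01,-0.03]
    - [0,0.01,-0.03]
    - [0,0.01,-0.03]
  delta_rot:
    - [0,0,0]
    - [0,0,0]
    - [0,0,0]
    - [0,0,0]
  grip: 0.45

```text
time: 49.38
tool_pos: [451.5, 296.8, 105.4]
tcp_rot: [-3.14, 0.0, 1.701]
contact_force: [-0.1, -0.5, -0.2]
grip_width: 40.5
finger_force: 0.0
```

>>> send_rows:
  offset:
    - [0,0,-0.3]
    - [0,0,-0.7]
    - [0,0,-0.9]
    - [0,0,-0.9]
  delta_rot:
    - [0,0,0]
    - [0,0,0]
    - [0,0,0]
    - [0,0,0]

```text
time: 49.88
tool_pos: [452.6, 297.4, 215.3]
tcp_rot: [3.138, -0.001, 1.701]
contact_force: [-0.5, -1.1, -0.0]
grip_width: 41.4
finger_force: 0.0
```

>>> send_rows:
  offset:
    - [-0.45,0.06,0]
    - [-0.89,0.115,0]
    - [-0.89,0.115,0]
  delta_rot:
    - [0,0,0]
    - [0,0,0]
    - [0,0,0]

```text
time: 50.25
tool_pos: [479.4, 189.9, 212.1]
tcp_rot: [-3.138, 0.001, 1.696]
contact_force: [-0.4, 0.5, -0.6]
grip_width: 41.1
finger_force: 0.0
```

>>> send_rows:
  offset:
    - [-0.45,0.06,0]
    - [-0.89,0.115,0]
    - [-0.89,0.115,0]
  delta_rot:
    - [0,0,0]
    - [0,0,0]
    - [0,0,0]

```text
time: 50.62
tool_pos: [507.1, 86.7, 212.4]
tcp_rot: [-3.139, 0.0, 1.697]
contact_force: [-0.2, -0.5, 0.3]
grip_width: 41.4
finger_force: 0.0
```

>>> send_rows:
  offset:
    - [-0.45,0.06,0]
    - [-0.89,0.115,0.3]
    - [-0.89,0.115,0.5]
    - [-0.89,0.115,0.5]
  delta_rot:
    - [0,0,0.029]
    - [0,0,0.029]
    - [0,0,0.029]
    - [0,0,0.029]

```text
time: 51.12
tool_pos: [532.8, -14.0, 151.3]
tcp_rot: [-3.136, -0.001, 1.519]
contact_force: [-0.1, 0.2, 0.2]
grip_width: 41.3
finger_force: 0.0
```

```bash
python3 - <<'E'
from h import *
im,c=snap('wrist','w9'); o=get_obs(); print(o['time'],o['tool_pos'],o['tcp_rot'],o['grip_width'])
p=findit('tray',(531,-73.7,-.05)); q=findit('rail',(528.7,-347.3,.1))
r=R.from_euler('z',-.053).as_matrix(); fin=np.array([[s*6,y,36] for s in(-1,1) for y in(40,78)])@r.T+[531,-73.5,0]; print(proj(c,fin).round())
s=cv2.imread('pics/w9.png')
L=[(m['confidence'],m['region']) for m in finder.silhouettes('tray','wrist')]; print([(a,b.sum()) for a,b in L])
snap('side','d9'); d=cv2.imread('pics/d9.png')[110:260,170:330]
cv2.imwrite('pics/c9.png',cv2.hconcat([cv2.resize(s,(480,360)),cv2.resize(d,(320,360))]))
E
```

```text
51.175 [533.7960892  -13.82629077 152.89903661] [-3.13870137e+00 -9.26415458e-04  1.51954857e+00] 41.073443838972935
tray 2 [ 5.30322e+02 -7.35110e+01 -5.40000e-02] 0.356
rail 2 [ 5.29943e+02 -3.46875e+02  1.01000e-01] 0.154
[[312. 258.]
 [312. 207.]
 [329. 258.]
 [329. 207.]]
[(0.9, np.int64(15347)), (0.17, np.int64(3272))]
```

View pics/c9.png

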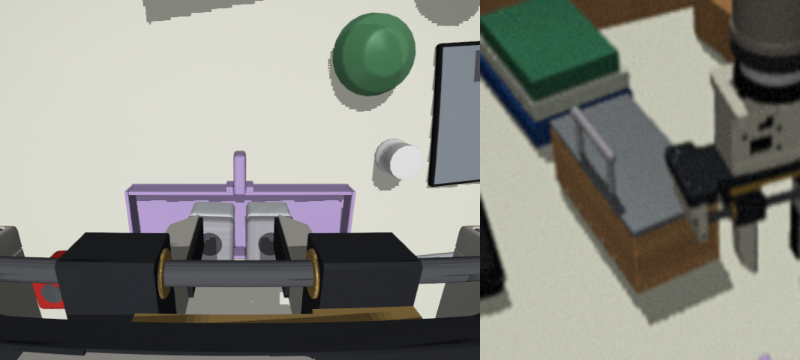

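The flap is shut. The fin at (239,172) in the crop lies between the fingers, so I go down and grip it.

>>> send_rows:
  offset:
    - [0,0,0.3]
    - [0,0,0.6]
    - [0,0,0.6]
  delta_rot:
    - [0,0,0]
    - [0,0,0]
    - [0,0,0]

```text
time: 52.05
tool_pos: [532.7, -15.0, 79.9]
tcp_rot: [-3.136, -0.001, 1.518]
contact_force: [-0.2, 0.0, 0.1]
grip_width: 40.9
finger_force: 0.0
```

>>> send_rows:
  offset:
    - [0,0,0.25]
    - [0,0,0.45]
    - [0,0,0.58]
    - [0,0,0.58]
  delta_rot:
    - [0,0,0]
    - [0,0,0]
    - [0,0,0]
    - [0,0,0]

```text
time: 52.55
tool_pos: [534.5, -15.3, 12.3]
tcp_rot: [-3.141, -0.0, 1.519]
contact_force: [0.4, 0.8, 0.5]
grip_width: 41.6
finger_force: 0.0
```

>>> send_rows:
  offset:
    - [0,0,0]
    - [0,0,0]
    - [0,0,0]
    - [0,0,0]
    - [0,0,0]
    - [0,0,0]
  delta_rot:
    - [0,0,0]
    - [0,0,0]
    - [0,0,0]
    - [0,0,0]
    - [0,0,0]
    - [0,0,0]
  grip: 0

```text
time: 53.3
tool_pos: [533.7, -15.2, 12.6]
tcp_rot: [-3.14, -0.0, 1.519]
contact_force: [-4.4, 0.2, 5.9]
grip_width: 11.7
finger_force: 30.0
```

```bash
python3 - <<'E'
from h import *
o=get_obs(); print(o['tool_pos'],o['tcp_rot'],o['contact_force'],o['grip_width'],o['joint_positions'])
q=np.array([529.3,-347.1]);a=.101; ex=np.array([np.cos(a),np.sin(a)]);ey=np.array([-ex[1],ex[0]])
# tcp in tray frame
r=-.053; tx=np.array([np.cos(r),np.sin(r)]);ty=np.array([-tx[1],tx[0]]); d=o['tool_pos'][:2]-[530.7,-73.5]; L=np.array([d@tx,d@ty]); print('tcp in tray',L)
for gap in(30,10,0):
    h=q+(54+gap)*ey; t=h+L[0]*ex+L[1]*ey; print(gap,t, go([*t,o['tool_pos'][2]],a))
E
```

```text
[533.73247585 -15.15450577  12.64955922] [-3.14022835e+00 -1.88500418e-04  1.51856222e+00] [-4.41373806  0.22786915  5.92962029] 11.707727571133193 [-1.71978374e-01  6.23683808e-01  1.74006429e+00  3.43996647e-05
  7.79221606e-01 -1.19768887e-01]
tcp in tray [-0.06264594 58.42421315]
30 [ 514.87727195 -205.40792072] [[-1.591, -0.074, -0.0], [-0.0002, -0.0, -0.0244], [-0.0001, 0.0003, 0.4756]]
10 [ 516.89383936 -225.30599741] [[-1.756, -0.049, -0.0], [-0.0002, -0.0, -0.0244], [-0.0001, 0.0003, 0.4756]]
0 [ 517.90212307 -235.25503575] [[-1.839, -0.036, -0.0], [-0.0002, -0.0, -0.0244], [-0.0001, 0.0003, 0.4756]]
```

>>> send_rows:
  offset:
    - [-0.05,-0.002,0]
    - [-0.15,-0.007,0]
    - [-0.27,-0.013,0]
    - [-0.4,-0.019,0]
    - [-0.53,-0.025,0]
    - [-0.65,-0.03,0]
    - [-0.75,-0.035,0]
    - [-0.8,-0.037,0]
  delta_rot:
    - [0,0,-0.001]
    - [0,0,-0.002]
    - [0,0,-0.004]
    - [0,0,-0.006]
    - [0,0,-0.008]
    - [0,0,-0.01]
    - [0,0,-0.0115]
    - [0,0,-0.0122]

```text
time: 54.3
tool_pos: [525.3, -110.2, 12.7]
tcp_rot: [3.141, -0.002, 1.595]
contact_force: [0.2, 7.8, 4.1]
grip_width: 11.5
finger_force: 30.0
```

>>> send_rows:
  offset:
    - [-0.05,-0.006,0]
    - [-0.15,-0.018,0]
    - [-0.27,-0.033,0]
    - [-0.4,-0.049,0]
    - [-0.53,-0.065,0]
    - [-0.65,-0.08,0]
    - [-0.75,-0.093,0]
    - [-0.785,-0.097,0]
  delta_rot:
    - [0,0,-0.001]
    - [0,0,-0.002]
    - [0,0,-0.004]
    - [0,0,-0.006]
    - [0,0,-0.008]
    - [0,0,-0.01]
    - [0,0,-0.0115]
    - [0,0,-0.0122]

```text
time: 55.3
tool_pos: [515.9, -204.5, 12.6]
tcp_rot: [3.141, -0.002, 1.671]
contact_force: [0.8, 9.7, 6.0]
grip_width: 12.1
finger_force: 30.0
```

```bash
python3 - <<'E'
from h import *
im,c=snap('wrist','w10'); o=get_obs(); print(o['time'],o['tool_pos'],o['tcp_rot'],o['contact_force'],o['grip_width'])
_,cs=snap('scene','s10'); _,cd=snap('side','d10')
b=cv2.imread('pics/s10.png')[190:320,140:310]; d=cv2.imread('pics/d10.png')[270:460,290:490]
cv2.imwrite('pics/c10.png',cv2.hconcat([cv2.resize(b,(400,400),interpolation=2),cv2.resize(d,(400,400),interpolation=2)]))
E
```

```text
55.35 [ 515.81324281 -204.84729018   12.63741779] [ 3.14120520e+00 -1.45047354e-03  1.67160079e+00] [0.08805932 5.27910541 5.40394929] 11.741917488497208
```

View pics/c10.png

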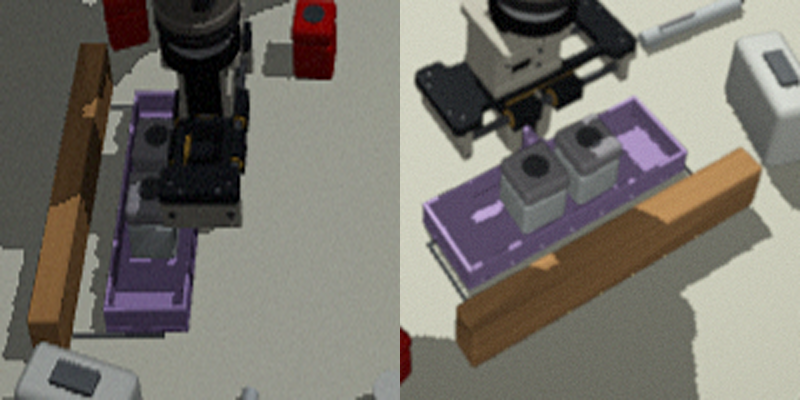

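The tray is aligned with a gap of about 30 mm to the rail, and the tins stand upright. I fit the marks and the tray ends numerically to check the alignment along the rail.

```bash
cat > m.py <<'E'
from h import *
C={n:optics.get_calibration(n) for n in('scene','side')}
def loc(p,P): return P@R.from_euler('z',p[2]).as_matrix().T+[p[0],p[1],0]
def marks(s,d):
    I={'scene':cv2.imread(s),'side':cv2.imread(d)}
    G={n:cv2.GaussianBlur(cv2.cvtColor(I[n],cv2.COLOR_BGR2GRAY).astype(np.float32),(0,0),.8) for n in I}
    BG={n:cv2.morphologyEx(G[n],cv2.MORPH_CLOSE,np.ones((9,9))) for n in I}
    t=np.linspace(0,1,80)[:,None]
    def f(p,wide=0):
        W=p[3]; s=0
        segs=[((-121,30),(-121,W)),((121,30),(121,W)),((-121,W),(121,W))]
        for n in I:
            D=BG[n]-G[n]
            for a,b in segs:
                P=np.c_[np.array(a)+t*(np.array(b)-a),np.zeros(80)]
                uv=proj(C[n],loc(p,P)).astype(np.float32)
                s-=np.minimum(cv2.remap(D,uv[:,0],uv[:,1],1),40).mean()
        return s
    best=None
    for dx in np.arange(-8,9,2):
      for dy in np.arange(-6,7,3):
       for W in (94,98,102):
        z=f([529.3+dx,-347.1+dy,.101,W])
        if best is None or z<best[0]: best=(z,[529.3+dx,-347.1+dy,.101,W])
    x0=np.array(best[1]); sx=[x0]+[x0+e for e in np.diag([3,3,.02,3])]
    z=minimize(f,x0,method='Nelder-Mead',options=dict(initial_simplex=sx,maxiter=400)); print('marks',z.x.round(3),z.fun.round(1))
    return z.x
def trayends(s,d,p0):
    V=[]
    for n,fn in(('scene',s),('side',d)):
        h=cv2.cvtColor(cv2.imread(fn),cv2.COLOR_BGR2HSV).astype(int)
        m=((h[...,0]>120)&(h[...,0]<160)&(h[...,1]>40)&(h[...,2]>40)).astype(np.uint8)
        m=cv2.resize(m,None,fx=S,fy=S,interpolation=0)
        w=np.zeros_like(m)
        for a in(-1,1):
            b=box(75,150,-65,65,0,26)*[a,1,1]; uv=(proj(C[n],loc(p0,b))+.5)*S
            cv2.fillConvexPoly(w,cv2.convexHull(uv.astype(np.float32)).astype(np.int32),1)
        V.append((C[n],m,w))
    def f(p):
        s=0
        for c,m,w in V:
            q=render(c,MOD['tray'][:1],p)&w; mm=m&w; s+=1-(q&mm).sum()/(q|mm).sum()
        return s/2
    x0=np.array(p0); z=minimize(f,x0,method='Nelder-Mead',options=dict(initial_simplex=[x0]+[x0+e for e in np.diag([5,5,.03])],maxiter=150,fatol=1e-5)); print('tray',z.x.round(3),z.fun.round(3)); return z.x
def compare(m,t):
    a=m[2]; d=R.from_euler('z',-a).apply([t[0]-m[0],t[1]-m[1],0]); print('tray in rail frame',d[:2].round(1),'yaw',round(t[2]-a,4))
E
python3 - <<'E'
from m import *
m=marks('pics/s8.png','pics/d8.png')
t=trayends('pics/s10.png','pics/d10.png',[521.5,-263,.101])
compare(m,t)
E
```

```text
marks [ 5.26909e+02 -3.30957e+02  1.04000e-01  8.49660e+01] -240.0
tray [ 5.22414e+02 -2.63173e+02  1.06000e-01] 0.228
tray in rail frame [ 2.5 67.9] yaw 0.0027
```

>>> send_rows:
  offset:
    - [-0.02,-0.002,0]
    - [-0.06,-0.006,0]
    - [-0.1,-0.01,0]
    - [-0.14,-0.014,0]
    - [-0.18,-0.018,0]
    - [-0.2,-0.019,0]
    - [-0.205,-0.019,0]
  delta_rot:
    - [0,0,0]
    - [0,0,0]
    - [0,0,0]
    - [0,0,0]
    - [0,0,0]
    - [0,0,0]
    - [0,0,0]

```text
time: 56.32
tool_pos: [515.9, -228.3, 12.6]
tcp_rot: [-3.141, -0.002, 1.672]
contact_force: [0.5, 9.3, 7.6]
grip_width: 11.7
finger_force: 30.0
```

```bash
python3 - <<'E'
from m import *
snap('scene','s11'); snap('side','d11'); o=get_obs(); print(o['tool_pos'],o['tcp_rot'],o['contact_force'])
m=[526.909,-330.957,.104]
t=trayends('pics/s11.png','pics/d11.png',[519,-288,.103]); compare(m,t)
# rail fit by colour-free check: end x via silhouette earlier
compare([529.3,-347.1,.101],t)
E
```

```text
[ 515.91069257 -228.34588802   12.65555726] [-3.14140057e+00 -2.21123151e-03  1.67212840e+00] [-0.3322651   9.29767881  5.99450236]
tray [ 5.22188e+02 -2.85968e+02  1.10000e-01] 0.322
tray in rail frame [-0.  45.2] yaw 0.0064
tray in rail frame [-0.9 61.5] yaw 0.0094
```

>>> send_rows:
  offset:
    - [-0.01,0,0]
    - [-0.02,0,0]
    - [-0.03,0,0]
    - [-0.04,0,0]
    - [-0.04,0,0]
  delta_rot:
    - [0,0,0]
    - [0,0,0]
    - [0,0,0]
    - [0,0,0]
    - [0,0,0]

```text
time: 57.05
tool_pos: [516.3, -233.0, 12.7]
tcp_rot: [-3.141, -0.002, 1.672]
contact_force: [0.3, 8.6, 7.8]
grip_width: 12.2
finger_force: 30.0
```

>>> send_rows:
  offset:
    - [-0.008,0,0]
    - [-0.008,0,0]
    - [-0.008,0,0]
  delta_rot:
    - [0,0,0]
    - [0,0,0]
    - [0,0,0]

```text
time: 57.42
tool_pos: [516.4, -233.9, 12.7]
tcp_rot: [-3.141, -0.002, 1.672]
contact_force: [-1.3, 9.5, 8.0]
grip_width: 12.0
finger_force: 30.0
```

>>> send_rows:
  offset:
    - [-0.008,0,0]
    - [-0.008,0,0]
    - [-0.008,0,0]
  delta_rot:
    - [0,0,0]
    - [0,0,0]
    - [0,0,0]

```text
time: 57.8
tool_pos: [516.5, -234.8, 12.6]
tcp_rot: [-3.141, -0.003, 1.672]
contact_force: [-0.5, 9.1, 7.7]
grip_width: 11.7
finger_force: 30.0
```

Still only friction at about 9 N; I keep creeping.

>>> send_rows:
  offset:
    - [-0.008,0,0]
    - [-0.008,0,0]
    - [-0.008,0,0]
  delta_rot:
    - [0,0,0]
    - [0,0,0]
    - [0,0,0]

```text
time: 58.18
tool_pos: [516.5, -235.8, 12.7]
tcp_rot: [-3.141, -0.003, 1.672]
contact_force: [-1.2, 9.2, 6.7]
grip_width: 11.8
finger_force: 30.0
```

>>> send_rows:
  offset:
    - [-0.008,0,0]
    - [-0.008,0,0]
    - [-0.008,0,0]
  delta_rot:
    - [0,0,0]
    - [0,0,0]
    - [0,0,0]

```text
time: 58.55
tool_pos: [516.7, -236.0, 12.7]
tcp_rot: [-3.141, -0.004, 1.672]
contact_force: [-0.4, 11.6, 8.4]
grip_width: 11.2
finger_force: 30.0
```

Contact is starting. I add a little more to seat the whole side.

>>> send_rows:
  offset:
    - [-0.006,0,0]
    - [-0.006,0,0]
    - [-0.006,0,0]
  delta_rot:
    - [0,0,0]
    - [0,0,0]
    - [0,0,0]

```text
time: 58.92
tool_pos: [516.9, -236.3, 12.7]
tcp_rot: [-3.141, -0.004, 1.672]
contact_force: [-0.4, 14.3, 9.5]
grip_width: 11.8
finger_force: 30.0
```

>>> send_rows:
  offset:
    - [-0.006,0,0]
    - [-0.006,0,0]
    - [-0.006,0,0]
  delta_rot:
    - [0,0,0]
    - [0,0,0]
    - [0,0,0]

```text
time: 59.3
tool_pos: [517.0, -236.5, 12.6]
tcp_rot: [-3.141, -0.005, 1.672]
contact_force: [0.5, 14.9, 9.9]
grip_width: 11.8
finger_force: 30.0
```

```bash
python3 - <<'E'
from m import *
o=get_obs(); print(o['tool_pos'],o['tcp_rot'],o['contact_force'],o['moment'])
snap('scene','s12'); snap('side','d12')
t=trayends('pics/s12.png','pics/d12.png',[522,-293,.103]); compare([526.909,-330.957,.104],t); compare([529.3,-347.1,.101],t)
E
```

```text
[ 517.01878341 -236.49238256   12.64939788] [-3.14135136 -0.00489219  1.67161227] [ 0.53505249 14.91918674  9.86940194] [ 2.32161195 -0.06803804 -0.18525527]
tray [ 5.22921e+02 -2.94156e+02  1.05000e-01] 0.374
tray in rail frame [-0.1 37. ] yaw 0.0008
tray in rail frame [-1.  53.3] yaw 0.0038
```

The force is rising against the rail and the tray sits within 1 mm of the marks' centre. I release the fin and nudge its end with closed fingers, so the tray squares itself on the rail.

>>> send_rows:
  offset:
    - [0.01,0,0]
    - [0.01,0,0]
    - [0.01,0,0]
    - [0.01,0,0]
  delta_rot:
    - [0,0,0]
    - [0,0,0]
    - [0,0,0]
    - [0,0,0]
  grip: 0.4

```text
time: 59.9
tool_pos: [516.8, -239.2, 12.1]
tcp_rot: [3.142, 0.0, 1.672]
contact_force: [0.1, -0.0, 0.4]
grip_width: 36.3
finger_force: 0.0
```

>>> send_rows:
  offset:
    - [0,0,-0.2]
    - [0,0,-0.5]
    - [0,0,-0.5]
    - [0.2,0,-0.5]
    - [0.4,0,-0.5]
    - [0.4,0,-0.5]
  delta_rot:
    - [0,0,0]
    - [0,0,0]
    - [0,0,0]
    - [0,0,0]
    - [0,0,0]
    - [0,0,0]

```text
time: 60.65
tool_pos: [511.1, -188.2, 71.5]
tcp_rot: [-3.139, -0.002, 1.675]
contact_force: [0.7, 0.6, 0.4]
grip_width: 36.6
finger_force: 0.0
```

>>> send_rows:
  offset:
    - [0,0,0]
    - [0,0,0.15]
    - [0,0,0.3]
    - [0,0,0.42]
    - [0,0,0.42]
    - [0,0,0.42]
  delta_rot:
    - [0,0,0]
    - [0,0,0]
    - [0,0,0]
    - [0,0,0]
    - [0,0,0]
    - [0,0,0]
  grip: 0

```text
time: 61.4
tool_pos: [512.3, -191.4, 22.2]
tcp_rot: [3.141, 0.0, 1.672]
contact_force: [-0.2, -1.1, -0.2]
grip_width: 0.5
finger_force: 0.0
```

>>> send_rows:
  offset:
    - [-0.03,0,0]
    - [-0.06,0,0]
    - [-0.09,0,0]
    - [-0.1,0,0]
    - [-0.1,0,0]
  delta_rot:
    - [0,0,0]
    - [0,0,0]
    - [0,0,0]
    - [0,0,0]
    - [0,0,0]

```text
time: 62.02
tool_pos: [513.2, -203.2, 21.8]
tcp_rot: [3.142, -0.0, 1.672]
contact_force: [-0.9, 0.3, -0.3]
grip_width: 0.3
finger_force: 0.0
```

>>> send_rows:
  offset:
    - [-0.015,0,0]
    - [-0.03,0,0]
    - [-0.03,0,0]
  delta_rot:
    - [0,0,0]
    - [0,0,0]
    - [0,0,0]

```text
time: 62.4
tool_pos: [513.4, -205.3, 21.8]
tcp_rot: [-3.141, -0.002, 1.672]
contact_force: [1.5, 5.8, 2.1]
grip_width: 0.3
finger_force: 2.9
```

>>> send_rows:
  offset:
    - [-0.01,0,0]
    - [-0.015,0,0]
    - [-0.015,0,0]
  delta_rot:
    - [0,0,0]
    - [0,0,0]
    - [0,0,0]

```text
time: 62.78
tool_pos: [513.4, -205.4, 21.8]
tcp_rot: [-3.141, -0.005, 1.672]
contact_force: [1.0, 12.8, 5.5]
grip_width: 0.2
finger_force: 6.2
```

>>> send_rows:
  offset:
    - [-0.006,0,0]
    - [-0.012,0,0]
    - [-0.012,0,0]
  delta_rot:
    - [0,0,0]
    - [0,0,0]
    - [0,0,0]

```text
time: 63.15
tool_pos: [513.3, -205.5, 21.8]
tcp_rot: [-3.14, -0.007, 1.672]
contact_force: [1.8, 17.8, 7.2]
grip_width: 0.4
finger_force: 9.0
```

>>> send_rows:
  offset:
    - [-0.005,0,0]
    - [-0.01,0,0]
    - [-0.01,0,0]
  delta_rot:
    - [0,0,0]
    - [0,0,0]
    - [0,0,0]

```text
time: 63.52
tool_pos: [513.3, -205.5, 21.8]
tcp_rot: [-3.14, -0.008, 1.672]
contact_force: [2.0, 22.6, 8.7]
grip_width: 0.4
finger_force: 11.2
```

It is seated: the force rises with no motion. I back off, lift clear and take a last look.

>>> send_rows:
  offset:
    - [0.05,0,0]
    - [0.12,0,0]
    - [0.25,0,0]
    - [0.25,0,-0.3]
    - [0.25,0,-0.7]
    - [0.25,0,-1]
    - [0.25,0,-1]
  delta_rot:
    - [0,0,0]
    - [0,0,0]
    - [0,0,0]
    - [0,0,0]
    - [0,0,0]
    - [0,0,0]
    - [0,0,0]

```text
time: 64.4
tool_pos: [512.4, -181.5, 144.8]
tcp_rot: [3.136, 0.003, 1.672]
contact_force: [-0.0, -0.3, -0.6]
grip_width: 0.3
finger_force: 0.0
```

>>> send_rows:
  offset:
    - [0.5,0,-0.3]
    - [1,0,-0.7]
    - [1,0,-0.7]
    - [1,0,-0.7]
  delta_rot:
    - [0,0,0]
    - [0,0,0]
    - [0,0,0]
    - [0,0,0]

```text
time: 64.9
tool_pos: [498.9, -61.2, 225.7]
tcp_rot: [3.141, 0.0, 1.674]
contact_force: [0.4, 0.5, 0.0]
grip_width: 0.2
finger_force: 0.0
```

>>> send_rows:
  offset:
    - [0.5,0,0]
    - [1,0,0]
    - [1,0,0]
    - [1,0,0]
  delta_rot:
    - [0,0,0]
    - [0,0,0]
    - [0,0,0]
    - [0,0,0]

```text
time: 65.4
tool_pos: [486.7, 56.3, 224.5]
tcp_rot: [-3.139, 0.001, 1.672]
contact_force: [0.6, 0.2, -0.2]
grip_width: 0.5
finger_force: 0.0
```

```bash
python3 - <<'E'
from m import *
snap('scene','s13'); snap('side','d13')
t=trayends('pics/s13.png','pics/d13.png',[522.5,-293.5,.103]); compare([526.909,-330.957,.104],t); compare([529.3,-347.1,.101],t)
b=cv2.imread('pics/s13.png')[170:330,130:510]; d=cv2.imread('pics/d13.png')[130:460,180:490]
cv2.imwrite('pics/c13.png',cv2.vconcat([cv2.resize(b,(760,320),interpolation=2),cv2.copyMakeBorder(cv2.resize(d[180:,60:],(500,280),interpolation=2),0,0,0,260,0)]))
d2=cv2.resize(d[:120,:130],(260,240),interpolation=2); f=cv2.imread('pics/c13.png'); f[320:560,500:760]=d2; cv2.imwrite('pics/c13.png',f)
E
```

```text
tray [ 5.22379e+02 -2.94269e+02  1.00000e-01] 0.285
tray in rail frame [-0.7 37. ] yaw -0.004
tray in rail frame [-1.6 53.3] yaw -0.001
```

View pics/c13.png

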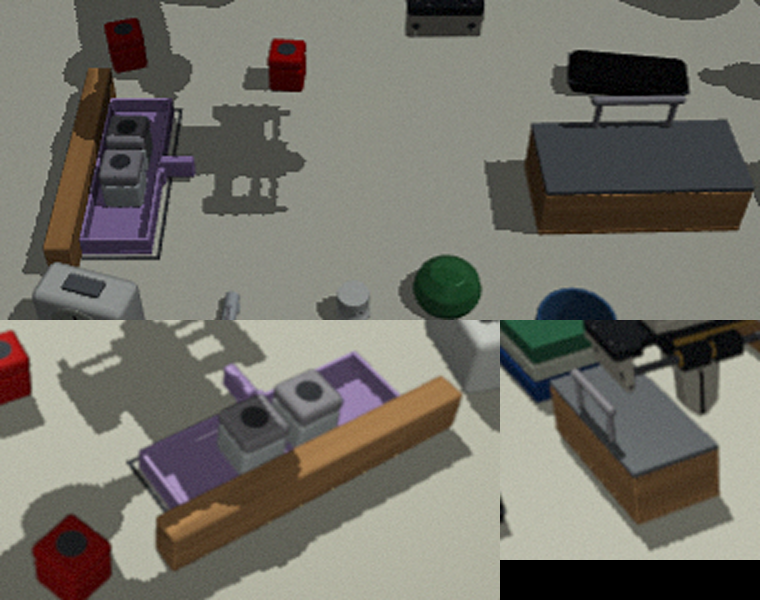

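The tray lies flush on the rail inside its marks with both tins standing. The flap is shut and the bystanders are in place, so I hand in.

```bash
python3 -c "
from plant import ticket; print(ticket.close_job())"
```

```text
the job is handed in; nothing more can be done
None
```

The job is handed in, with no verdict shown: two tins (about 245 g and 290 g) are in the tray, now against the rail inside its marks, two (about 115 g and 120 g) are in the case with its flap shut, and the other things in the final pictures were left where they stood.

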